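Slide the blue ramekin out of the cluster and home into the filler's sprung backstop

ROBOT

A 6-joint arm with a two-finger parallel gripper is mounted at the origin on the work surface. World frame = base frame: x ahead of the robot, y to its left, z up, the work surface at z = 0. Lengths are in m, angles in rad, forces in N, time in s.
With the tool pointing down it reaches from about 0.35 to 0.775 m from the base axis. Payload 5.5 kg.
Tool frame: the origin (TCP) lies at the very end of the fingers, on their centre line; the grasp point (between the pads) lies 19 mm behind it; z points along the fingers, x is the direction in which the jaws open and shut, and the axes are right-handed (so a half turn about z gives the same grasp; the last joint's range is limited). The gripper opens to 85 mm and grips with 20 to 120 N. Pads are 22 mm wide; open, the fingers measure 114 mm over their backs; the gripper's body (76 mm by 85 mm) begins 54 mm behind the grasp point. The pads swing forward as they close: fully open they stand 13 mm farther back than shut.
Start: joints at [1.05, 0.313, 0.046, 1.304, 0, 1.431], TCP at [0.214, 0.534, 0.199] pointing down, gripper open.
Joint ranges: [-2.76, 2.76], [-0.86, 1.69], [-1.03, 1.26], [-2.2, 2.34], [-1.47, 1.5], [-3.14, 3.14]. Speed limits (rad/s): [2.57, 2.57, 3.14, 3.14, 3.14, 3.14].

INTERFACE

Orientations are given as a unit quaternion [w, x, y, z].
In Python, from workcell import monitor, eyes, ticket gives the robot as it stands.
- The arm moves only by the tool send_rows, never from a script. Its argument "targets" is a list of rows, each a list of 5 numbers: the shift along the world's x, y, z in m, then the turn about the world's z in degrees, then the closure in counts, from 0 (fully open) to 255 (shut). A call has 1 to 12 rows; each row shifts and turns the commanded pose from where the row before left it; what a row does not reach is not made up. A row lasts 1/10 s, in which the tool goes at most 50 mm and 8.59 degrees, less where a joint would pass 70% of its speed; a pose out of reach is approached as far as the arm can. A call is refused whole if a number of a shift passes 0.05 or a number of a turn 8.59, either way. A call with a gripper value outside its range is refused whole. The fingers move at their own pace and stop on an object; "newtons" is the grip in N (left out, the last holds). Time passes only in rows, so rows that do not move let the fingers close. It gives the time, the measured TCP pose, the force and the opening at its end, in the units of the state.
- monitor.get_state(): the state, without advancing time (a new reading comes with each control period).
- eyes.read_camera(name): name is "scene" or "top"; returns a dict with "img" (420x560x3 uint8, red, green, blue), "z_map" (420x560 float32, m along the optical axis (not along the pixel's ray), 0 where there is no reading), "camera_matrix" (3x3 intrinsics, pixels), "pose" (4x4, takes a point from camera to world coordinates). Camera axes: x right, y down, z forward; pixel columns grow to the right and rows downward; lengths in m; the calibration is good to about 2 mm. A picture is of the moment at which its call begins.
- ticket.hand_in(): hands the job in, once; it reports no verdict.
Trained networks look in the newest picture that a camera, given by its name, has taken for a name from the list of things; names that differ only in an ending like _2 or _b are one class to them, and where a whole thing is asked for, a point or a joint stands for the part that bears it (a point fixed in the world has none). Each returns a list of dicts, best first, with "conf" (0 to 1); they miss things now and then, are a little off and sometimes report something else, mostly with a low value. They report only what shows in the picture. A call takes as long as a camera call. They do not tell look-alikes from the thing itself.
- eyes.spot_in(name, camera): "xyz" ([x, y, z] in m, in world coordinates, good to about 4 mm: the middle of the surface that is visible of it).
- eyes.tip_of(name, camera): "xyz" ([x, y, z] in m, in world coordinates, good to about 4 mm: a listed point, or the origin of a listed thing).
The state is a dict: "clock": time; "joint_pos": joint angles; "qvel": joint speeds; "tau": joint torques, N m; "tcp_pos": TCP position; "orientation": TCP orientation; "wrist_force": force on the tool from outside, world axes, zero at the start; "ft_torque": the same for the moment, N m; "finger_gap": finger opening in m.
Only numpy, scipy, OpenCV 4.12 (cv2) and the standard library are available. Lean on these libraries where they do the work, as an engineer would, in place of code of your own. Each camera call takes 0.05 s, during which the arm holds its last target.

TASK

The blue ramekin stands touching three white ones: push or drag it clear of them along the bench, without lifting it or moving the white ones. Then slide it home into the mouth of the orange V-shaped sprung backstop of the filling fixture, press it gently there for a second with about 7 N (never more than 12 N; the backstop's exact setting has to be felt), and leave it standing there, released.

Things in the scene. Friction and masses are not known exactly. Their poses are not given: they have to be found in the camera images.
- blue_mid (a point): The blue ramekin, open-topped, 40 mm tall: a solid round foot of 80 mm diameter, 8 mm high (its top is the inside floor), and above it an upright wall of 79 mm outer and 69 mm inner diameter, 5 mm thick. This point lies on its axis, half-way up (20 mm above the bench). Can be pushed from inside with closed fingers; 0.17-0.35 kg, it slides on the bench with 0.5-2 N.
- white_a_mid (a point): A white ramekin, open-topped, 40 mm tall: a solid round foot of 80 mm diameter, 8 mm high (its top is the inside floor), and above it an upright wall of 79 mm outer and 69 mm inner diameter, 5 mm thick. This point lies on its axis, half-way up (20 mm above the bench).
- white_b_mid (a point): A white ramekin, open-topped, 40 mm tall: a solid round foot of 80 mm diameter, 8 mm high (its top is the inside floor), and above it an upright wall of 79 mm outer and 69 mm inner diameter, 5 mm thick. This point lies on its axis, half-way up (20 mm above the bench).
- white_c_mid (a point): A white ramekin, open-topped, 40 mm tall: a solid round foot of 80 mm diameter, 8 mm high (its top is the inside floor), and above it an upright wall of 79 mm outer and 69 mm inner diameter, 5 mm thick. This point lies on its axis, half-way up (20 mm above the bench).
- fixture: Filling fixture, fixed to the bench, under 50 mm high; its steel base begins at x = 60 mm. Origin on the bench, at the inner corner of its orange V-shaped backstop when that is set to mid-adjustment; x: the way a ramekin is pushed home (the V opens to -x); z up. The V has been set up to 10 mm either way along x from there: not measured. It is sprung, yielding along +x by 1 mm per 8 N, at most 6 mm.
- seat (a point): Point on the bench in the V's mouth, 57 mm from the fixture's origin on its -x side: where the axis of a ramekin fully home stands with the V at mid-adjustment (truly up to 10 mm nearer or farther along x). Same axes as the fixture. The V's two arms stand at 45 degrees either side of -x, 62 mm long, 8 mm thick, 4 to 32 mm above the bench; a ramekin fully home touches both and is centred by them.
Not all that is in view belongs to the job. Leave any green look-alike of the part that bears white_c_mid alone.

How it is judged:
On the way, in this order (a step that is already met when the one before it is completed fails the run):
1. the blue ramekin is clear of all white ones (gaps over 20 mm) (horizontal distance between blue_mid and white_a_mid above 0.1 m and horizontal distance between blue_mid and white_b_mid above 0.1 m and horizontal distance between blue_mid and white_c_mid above 0.1 m), for 0.2 s.
2. the blue ramekin is pressed into the V of the backstop with more than 4 N, for 0.4 s (contact force between blue and fixture above 4 N and y of blue_mid in the frame of fixture between -0.008 and 0.008 m and x of blue_mid in the frame of fixture between -0.0706 and -0.0426 m), for 0.4 s.
At the end, for the whole second after the job is handed in: The blue ramekin stands upright and still on the bench, its axis within 8 mm of the V's centre line and, along it, within 14 mm of where the middle setting would seat it (57 mm from the fixture's origin); the white ones are within 8 mm of their starts and over 20 mm clear of it (all of step 1 and y of blue_mid in the frame of fixture between -0.008 and 0.008 m and x of blue_mid in the frame of fixture between -0.0706 and -0.0426 m and height (world z) of blue_mid below 0.025 m and angle between blue_mid's own z axis and vertical below 0.06 rad and linear speed of blue below 0.01 m/s and distance of each of white_a_mid, white_b_mid, white_c_mid from where it was at the start of the episode below 0.008 m); the robot touches nothing.
It fails at once if the blue ramekin is pressed on the fixture with more than 12 N (contact force between blue and fixture above 12 N).
It fails at once if the blue ramekin is lifted more than 8 mm off the bench or tipped by more than 17 degrees (height (world z) of blue_mid above 0.028 m or angle between blue_mid's own z axis and vertical above 0.3 rad).
It fails at once if a white ramekin is moved by more than 8 mm (distance of any of white_a_mid, white_b_mid, white_c_mid from where it was at the start of the episode above 0.008 m).
It also fails if it takes over 72 s, if anything falls off the work surface, if the arm or the gripper's body presses on something with over 40 N, if the wrist force passes 120 N, or if a joint passes its speed limit or range.

## Working session

There is one attempt and no reset: what is moved stays moved. The work goes in short steps, Python scripts to look and compute and a tool call to move; the robot and the scene stay as the last step left them, time stands still between calls to the robot, and variables do not carry over. Pictures are saved under pics/ and viewed, and the job is handed in when it is done.

Besides the shell and the picture viewer there is one more tool, called after "Request:" as a command line: name --pt "numbers of a row" for each row, then --argument value for the rest. send_rows: Moves the arm, as the interface text tells. Its arguments: {"type":"object","properties":{"targets":{"type":"array"},"newtons":{"type":"number"}},"required":["targets"]}

```bash
mkdir -p pics; ls
cat > h.py <<'E'
import cv2, numpy as np
from workcell import monitor, eyes, ticket
def snap(cam,fn):
    d=eyes.read_camera(cam); cv2.imwrite('pics/'+fn,d['img'][:,:,::-1]); return d
def cloud(d):
    z=d['z_map']; K=d['camera_matrix']; v,u=np.indices(z.shape)
    p=np.stack([(u-K[0,2])*z/K[0,0],(v-K[1,2])*z/K[1,1],z,np.ones_like(z)],-1)
    w=(p@np.asarray(d['pose']).T)[...,:3]; w[z==0]=np.nan
    return w
E
python3 - <<'E'
from h import *
d=snap('top','top0.png'); np.savez('top0.npz',**d)
for n in ['blue_mid','white_a_mid','fixture','seat']:
    print(n,[(np.round(r['xyz'],4).tolist(),round(r['conf'],2)) for r in eyes.tip_of(n,'top')])
d=snap('scene','scene0.png'); np.savez('scene0.npz',**d)
for n in ['blue_mid','white_a_mid','fixture','seat']:
    print(n,[(np.round(r['xyz'],4).tolist(),round(r['conf'],2)) for r in eyes.tip_of(n,'scene')])
s=monitor.get_state()
for k in s: print(k,np.round(s[k],4))
E
```

```text
pics
blue_mid [([0.5606, 0.1711, 0.0193], 0.61)]
white_a_mid [([0.5819, 0.0956, 0.0183], 0.98)]
fixture [([0.5318, -0.2597, 0.0043], 0.6)]
seat []
blue_mid [([0.5589, 0.1696, 0.0194], 0.85)]
white_a_mid [([0.5821, 0.0918, 0.0194], 0.82)]
fixture [([0.5347, -0.2615, 0.001], 0.64)]
seat []
clock 0.5
joint_pos [ 1.0504  0.3132  0.0461  1.3036 -0.      1.4312]
qvel [ 0.002  -0.0013 -0.0013  0.0006  0.0002 -0.0001]
tau [-1.50000e-03 -4.79995e+01  2.98537e+01  1.90000e-03 -2.00000e-04
  0.00000e+00]
tcp_pos [0.2137 0.5339 0.199 ]
orientation [-0.      0.8281  0.5605  0.    ]
wrist_force [-1.0239  0.2423 -0.5015]
ft_torque [-0.0272 -0.0182  0.0125]
finger_gap 0.0857
```

View pics/top0.png

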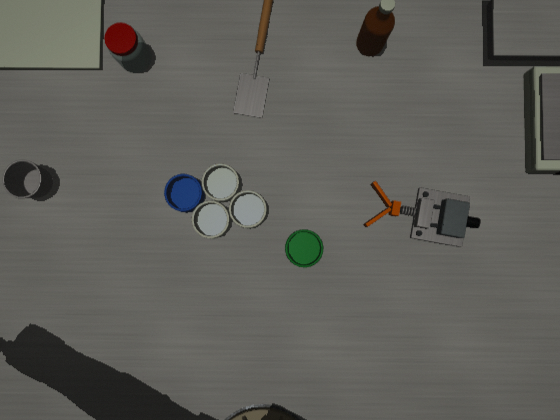

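View pics/scene0.png

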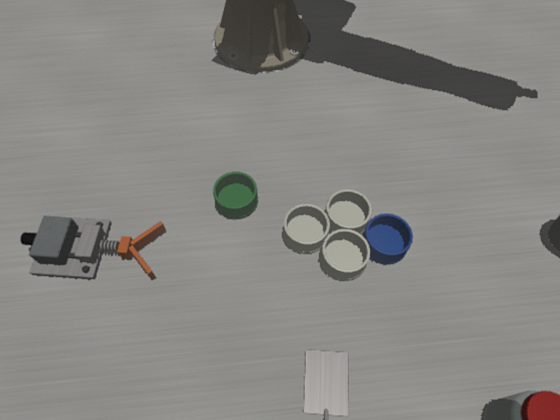

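The blue ramekin is at about (184,193) in the top view, with whites at (220,183), (211,219) and (248,209). The green look-alike is at (304,248), the orange V at about (385,207) opening left, and the spatula blade at rows 75–118. Next I'll fit the rims and the V from depth.

```bash
cat >> h.py <<'E'
from scipy.optimize import least_squares
def rim(w,c,zr=(0.036,0.044)):
    m=(w[...,2]>zr[0])&(w[...,2]<zr[1])&(np.hypot(w[...,0]-c[0],w[...,1]-c[1])<0.046)
    p=w[m][:,:2]
    f=lambda q:np.abs(np.hypot(p[:,0]-q[0],p[:,1]-q[1])-0.037)
    r=least_squares(f,c,loss='soft_l1',f_scale=0.003); return r.x,len(p),np.mean(r.fun*0+f(r.x))
def orange(d,w):
    hsv=cv2.cvtColor(d['img'],cv2.COLOR_RGB2HSV)
    m=(hsv[...,0]>5)&(hsv[...,0]<18)&(hsv[...,1]>170)&(hsv[...,2]>70)
    m&=(w[...,1]<-0.1)&(w[...,0]<0.64)&(w[...,2]>0.02)
    return m
E
python3 - <<'E'
from h import *
C=dict(blue=(.56,.17),wa=(.582,.096),wb=(.51,.113),wc=(.528,.04),green=(.449,-.072))
for cam in ['top','scene']:
    d=dict(np.load(cam+'0.npz')); w=cloud(d)
    print(cam,'cam pos',np.round(d['pose'][:3,3],3), 'table z',np.nanmedian(w[200:300,80:140,2]) )
    for k,c in C.items():
        for _ in range(2): x,n,e=rim(w,c); c=x
        print(k,np.round(x,4),n,round(e*1e3,2))
    m=orange(d,w); p=w[m]; print('orange n',len(p),'z',np.percentile(p[:,2],[5,50,95]).round(4)); print(p[:,:2].min(0),p[:,:2].max(0))
    np.save(cam+'_or.npy',p)
E
```

```text
top cam pos [ 0.465 -0.036  1.08 ] table z 0.0014587182179008895
blue [0.56  0.168] 324 2.2
wa [0.5813 0.0926] 330 2.64
wb [0.5067 0.111 ] 352 2.87
wc [0.5273 0.0358] 317 2.44
green [ 0.4466 -0.0833] 254 1.28
orange n 325 z [0.0292 0.0328 0.0364]
[ 0.49467456 -0.28540692] [ 0.58712813 -0.21219109]
scene cam pos [ 0.868 -0.05   0.687] table z 0.0014597031972496954
blue [0.56   0.1684] 525 2.26
wa [0.5812 0.0932] 598 2.74
wb [0.5062 0.1119] 547 2.7
wc [0.5272 0.0365] 515 2.34
green [ 0.4462 -0.0826] 374 1.36
orange n 2 z [0.0316 0.0325 0.0333]
[ 0.51932073 -0.2808883 ] [ 0.52946902 -0.27889158]
```

Run:
```python
from h import *
C=dict(blue=(.56,.17),wa=(.582,.094),wb=(.507,.112),wc=(.528,.036))
for cam in ['top','scene']:
    d=dict(np.load(cam+'0.npz')); w=cloud(d)
    for k,c in C.items():
        m=(w[...,2]>0.036)&(w[...,2]<0.044)&(np.hypot(w[...,0]-c[0],w[...,1]-c[1])<0.042); p=w[m][:,:2]
        (x,r)=cv2.minEnclosingCircle((p*1000).astype(np.float32)); print(cam,k,np.round(x,1),round(r,1), np.round(np.median(p,0)*1e3,1))
    hsv=cv2.cvtColor(d['img'],cv2.COLOR_RGB2HSV)
    reg=(w[...,1]<-0.19)&(w[...,1]>-0.31)&(w[...,0]<0.62)&(w[...,0]>0.46)
    m=reg&(hsv[...,0]>4)&(hsv[...,0]<20)&(hsv[...,1]>130)
    m&=(w[...,2]>0.024)&(w[...,2]<0.04)
    p=w[m]; print(cam,'orange',len(p),np.percentile(p[:,2],[5,50,95]).round(4))
    P=p[:,:2]
    best=None
    def segd(P,a,b):
        t=np.clip(((P-a)@(b-a))/((b-a)@(b-a)),0,1); return np.linalg.norm(P-(a+t[:,None]*(b-a)),axis=1)
    def res(q):
        o=q[:2];th=q[2]
        ds=[]
        ex=np.array([np.cos(th),np.sin(th)]);ey=np.array([-ex[1],ex[0]])
        for s in (1,-1):
            u=(-ex+s*ey)/2**.5; n=(ex+s*ey)/2**.5  # outward (+x side)
            a=o+0.004*n; ds.append(segd(P,a,a+0.062*u))
        return np.minimum(*ds)
    for th0 in np.radians([-120,-100,-80,-60]):
        r=least_squares(res,[.535,-.255,th0],loss='soft_l1',f_scale=.003)
        if best is None or r.cost<best.cost: best=r
    o=best.x; ex=np.array([np.cos(o[2]),np.sin(o[2])])
    print('V corner',np.round(o[:2],4),'theta',np.degrees(o[2]).round(2),'res',best.fun.mean().round(4),np.percentile(res(o),[50,90]).round(4),'home ctr',np.round(o[:2]-.0566*ex,4))
    # steel base orientation
    m=(w[...,1]<-0.29)&(w[...,1]>-0.48)&(w[...,0]<0.64)&(w[...,0]>0.42)&(w[...,2]>0.006)
    q=w[m]
    print(len(q),np.percentile(q[:,2],[5,50,95]).round(3),[ (np.round(a,1)) for a in cv2.minAreaRect((q[:,:2]*1000).astype(np.float32))])
```

```text
top blue [561.3 168.6] 40.3 [561.6 169.6]
top wa [582.   94.5] 41.4 [578.9  97. ]
top wb [507.4 112.4] 41.4 [510.2 113.6]
top wc [528.2  36.5] 41.4 [528.   37.5]
top orange 372 [0.0267 0.0326 0.0362]
V corner [ 0.5335 -0.2645] theta -99.67 res 0.0054 [0.0044 0.0128] home ctr [ 0.543  -0.2087]
2992 [0.01  0.032 0.05 ] [array([ 529.1, -383.4]), array([217.1, 187.1]), np.float64(2.4)]
scene blue [559.  168.6] 41.0 [562.8 170.2]
scene wa [581.   94.4] 41.3 [581.3  94.5]
scene wb [507. 112.] 41.9 [512.1 110.5]
scene wc [527.5  37. ] 41.3 [529.4  37.7]
scene orange 454 [0.0292 0.0324 0.0344]
V corner [ 0.5343 -0.2653] theta -99.29 res 0.0055 [0.0045 0.0129] home ctr [ 0.5434 -0.2094]
4345 [0.011 0.034 0.049] [array([ 514.5, -369. ]), array([162.8, 110.6]), np.float64(79.9)]
```

Run:
```python
from h import *
i=cv2.imread('pics/top0.png')[160:270,340:490]; cv2.imwrite('pics/fixz.png',cv2.resize(i,None,fx=5,fy=5,interpolation=cv2.INTER_CUBIC))
```

```text
(no output)
```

View pics/fixz.png

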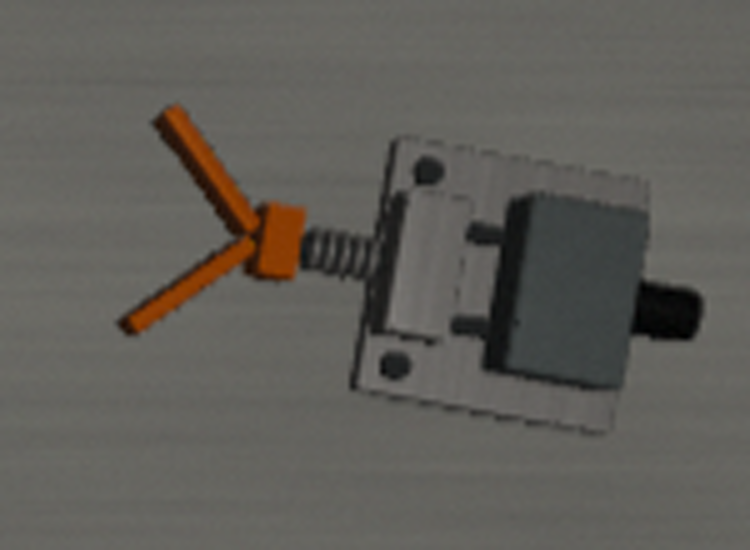

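Run:
```python
from h import *
for cam in ['top','scene']:
    d=dict(np.load(cam+'0.npz')); w=cloud(d)
    hsv=cv2.cvtColor(d['img'],cv2.COLOR_RGB2HSV)
    reg=(w[...,1]<-0.19)&(w[...,1]>-0.31)&(w[...,0]<0.62)&(w[...,0]>0.46)
    m=reg&(hsv[...,0]>4)&(hsv[...,0]<20)&(hsv[...,1]>130)&(w[...,2]>0.029)&(w[...,2]<0.036)
    P0=w[m][:,:2]
    for th in np.radians([-99,-99.8,-100.6]):
        ex=np.array([np.cos(th),np.sin(th)]);ey=np.array([-ex[1],ex[0]])
        f=np.c_[(P0-[.534,-.262])@ex,(P0-[.534,-.262])@ey]
        lines=[]
        for s in (1,-1):
            k=(s*f[:,1]>0.013)&(f[:,0]<-0.008)&(f[:,0]>-0.06)
            q=f[k]; vx,vy,x0,y0=cv2.fitLine((q*1000).astype(np.float32),cv2.DIST_HUBER,0,.01,.01).ravel()
            lines.append((vy/vx,y0-x0*vy/vx,k.sum(),q[:,0].min()))
        (a,b,n1,e1),(c,e,n2,e2)=lines
        xi=(e-b)/(a-c); yi=a*xi+b
        xin=xi-4*2**.5
        pin=np.array([.534,-.262])+ex*xin/1e3+ey*yi/1e3
        print(cam,np.degrees(th),'angles',np.degrees(np.arctan([a,c])).round(1),n1,n2,'end x',round(e1,4),round(e2,4),'centre apex f',round(xi,1),round(yi,1),'inner corner',pin.round(4),'home',(pin-.0566*ex).round(4))
```

```text
top -99.0 angles [-46.2  44.3] 69 76 end x -0.0419 -0.0426 centre apex f 4.3 -0.1 inner corner [ 0.5341 -0.2606] home [ 0.543  -0.2047]
top -99.8 angles [-45.4  45.1] 69 76 end x -0.0425 -0.042 centre apex f 4.3 -0.0 inner corner [ 0.5342 -0.2606] home [ 0.5438 -0.2048]
top -100.60000000000001 angles [-44.6  45.9] 69 76 end x -0.0431 -0.0414 centre apex f 4.3 0.0 inner corner [ 0.5343 -0.2606] home [ 0.5447 -0.205 ]
scene -99.0 angles [-46.   44.1] 99 93 end x -0.041 -0.0423 centre apex f 4.3 0.6 inner corner [ 0.5348 -0.2607] home [ 0.5436 -0.2048]
scene -99.8 angles [-44.8  45.1] 100 94 end x -0.0416 -0.0417 centre apex f 4.3 0.9 inner corner [ 0.5351 -0.2609] home [ 0.5448 -0.2051]
scene -100.60000000000001 angles [-44.   45.9] 100 94 end x -0.0422 -0.0411 centre apex f 4.3 1.0 inner corner [ 0.5352 -0.2609] home [ 0.5456 -0.2052]
```

Request:
send_rows --pt "0.0315 -0.0333 0 1.1 255" --pt "0.0315 -0.0333 0 1.1 255" --pt "0.0315 -0.0333 0 1.1 255" --pt "0.0315 -0.0333 0 1.1 255" --pt "0.0315 -0.0333 0 1.1 255" --pt "0.0315 -0.0333 0 1.1 255" --pt "0.0315 -0.0333 0 1.1 255" --pt "0.0315 -0.0333 0 1.1 255" --pt "0.0315 -0.0333 -0.02 1.1 255" --pt "0.0315 -0.0333 -0.03 1.1 255" --pt "0.0315 -0.0333 -0.03 1.1 255" --pt "0 0 0 0 255" --newtons 20

```text
clock: 1.7
tcp_pos: [0.5557, 0.1691, 0.12]
orientation: [-0.001, 0.766, 0.643, -0.002]
wrist_force: [-0.9, -0.6, -1.1]
finger_gap: 0.0001
```

Run:
```python
from h import *
d=snap('scene','scene1.png')
s=monitor.get_state()
for k in ['clock','joint_pos','tcp_pos','orientation','wrist_force','finger_gap']: print(k,np.round(s[k],4))
```

```text
clock 1.75
joint_pos [ 0.1608  0.3597 -0.0794  1.1359  0.      0.3346]
tcp_pos [0.5546 0.171  0.1218]
orientation [-0.0011  0.7658  0.6431 -0.0018]
wrist_force [-0.6493  0.3995 -0.5446]
finger_gap -0.0001
```

View pics/scene1.png

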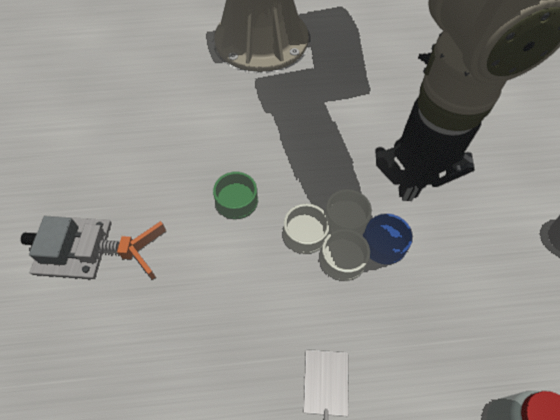

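The shut fingers hang above the blue ramekin; in the scene image the gripper is at about (415,185) and blue at (388,240). I'll let the arm settle, then descend.

Request:
send_rows --pt "0 0 0 0 255" --pt "0 0 0 0 255" --pt "0 0 0 0 255"

```text
clock: 2.05
tcp_pos: [0.5547, 0.1746, 0.1256]
orientation: [0.0, 0.764, 0.645, 0.001]
wrist_force: [-0.8, 0.7, -0.3]
finger_gap: 0.0001
```

Run:
```python
from h import *
s=monitor.get_state()
for k in ['clock','tcp_pos','orientation','wrist_force','finger_gap']: print(k,np.round(s[k],4))
```

```text
clock 2.05
tcp_pos [0.5547 0.1746 0.1256]
orientation [4.000e-04 7.639e-01 6.454e-01 9.000e-04]
wrist_force [-0.797   0.7331 -0.2922]
finger_gap 0.0001
```

Request:
send_rows --pt "0.006 -0.002 -0.02 0 255" --pt "0 0 -0.03 0 255" --pt "0 0 -0.03 0 255" --pt "0 0 -0.015 0 255" --pt "0 0 -0.015 0 255" --pt "0 0 0 0 255" --pt "0 0 0 0 255"

```text
clock: 2.75
tcp_pos: [0.5606, 0.1721, 0.015]
orientation: [0.0, 0.764, 0.645, 0.0]
wrist_force: [0.2, 1.0, 0.6]
finger_gap: -0.0001
```

Run:
```python
from h import *
d=snap('top','top2.png')
s=monitor.get_state()
for k in ['clock','tcp_pos','orientation','wrist_force','finger_gap']: print(k,np.round(s[k],4))
```

```text
clock 2.8
tcp_pos [0.5613 0.1721 0.0156]
orientation [4.000e-04 7.641e-01 6.450e-01 8.000e-04]
wrist_force [0.1377 0.8555 0.4236]
finger_gap 0.0001
```

View pics/top2.png

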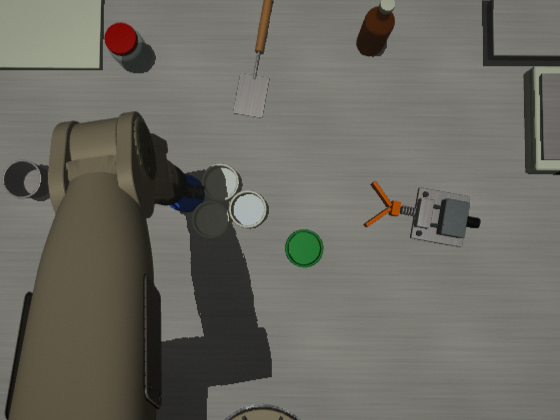

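Run:
```python
from h import *
d=eyes.read_camera('top'); w=cloud(d); z=w[...,2]
print(np.round(z[110:220:12,5:190:14],2))
```

```text
[[-0.   -0.    0.    0.    0.   -0.    0.    0.    0.    0.    0.    0.
   0.    0.  ]
 [ 0.    0.    0.    0.    0.51  0.5   0.51  0.52  0.53   nan  0.48  0.
   0.01 -0.  ]
 [ 0.    0.    0.    0.    0.53  0.53  0.53  0.53  0.54  0.54  0.5  -0.
   0.    0.  ]
 [-0.    0.    0.    0.    0.54  0.53  0.53  0.54  0.54  0.54  0.51  0.38
  -0.    0.01]
 [ 0.   -0.   -0.    0.    0.55  0.53  0.54  0.55  0.55  0.55  0.51  0.39
   0.    0.  ]
 [ 0.07  0.03  0.    0.01  0.55  0.55  0.55  0.55  0.56  0.55  0.51  0.39
   0.28  0.  ]
 [ 0.07  0.02  0.01  0.03  0.56  0.55  0.56  0.56  0.55  0.56  0.51  0.4
   0.3   0.18]
 [-0.    0.05  0.07  0.    0.56  0.57  0.57  0.57  0.56  0.55  0.51  0.39
   0.35  0.16]
 [ 0.    0.    0.01 -0.    0.57  0.58  0.58  0.58  0.57  0.56  0.52  0.
   0.04  0.01]
 [ 0.    0.    0.    0.01  0.58  0.58  0.59  0.59  0.58  0.57  0.54  0.
   0.    0.  ]]
```

Request:
send_rows --pt "0.0012 0.0044 0 0 255" --pt "0.0012 0.0044 0 0 255" --pt "0.0012 0.0044 0 0 255" --pt "0.0012 0.0044 0 0 255" --pt "0.0012 0.0044 0 0 255" --pt "0.0012 0.0044 0 0 255" --pt "0.0012 0.0044 0 0 255" --pt "0.0012 0.0044 0 0 255" --pt "0.0012 0.0044 0 0 255" --pt "0.0012 0.0044 0 0 255" --pt "0.0012 0.0044 0 0 255" --pt "0.0012 0.0044 0 0 255"

```text
clock: 4.05
tcp_pos: [0.5752, 0.2245, 0.0143]
orientation: [-0.0, 0.764, 0.645, 0.0]
wrist_force: [0.9, -0.5, 0.2]
finger_gap: 0.0001
```

Run:
```python
from h import *
d=snap('top','top3.png');w=cloud(d); np.savez('top3.npz',**d)
d2=snap('scene','scene3.png');w2=cloud(d2)
s=monitor.get_state()
for k in ['clock','tcp_pos','wrist_force','finger_gap']: print(k,np.round(s[k],4))
C=dict(blue=(.57,.205),wa=(.582,.094),wb=(.507,.112),wc=(.528,.036))
for n,ww in (('top',w),('scene',w2)):
  for k,c in C.items():
    x,nn,e=rim(ww,c,(.033,.044)); print(n,k,x.round(4),nn,round(e*1e3,2))
```

```text
clock 4.15
tcp_pos [0.5754 0.2248 0.0143]
wrist_force [ 0.3311  0.0974 -0.5204]
finger_gap -0.0001
top blue [0.5797 0.2122] 87 8.87
top wa [0.5815 0.0928] 348 2.54
top wb [0.5067 0.1109] 375 2.83
top wc [0.5274 0.0358] 345 2.49
scene blue [0.5763 0.2237] 224 11.26
scene wa [0.5816 0.0933] 674 2.66
scene wb [0.5066 0.1117] 652 2.76
scene wc [0.5276 0.0364] 592 2.24
```

View pics/scene3.png

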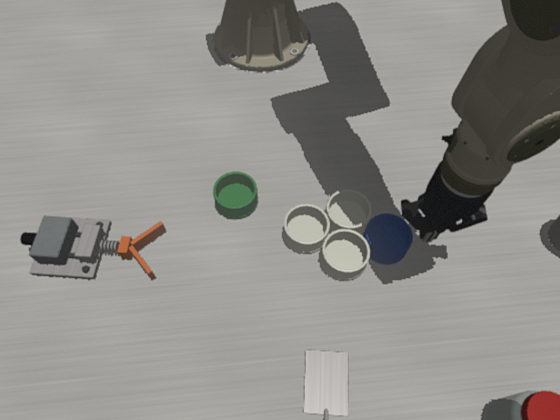

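Run:
```python
from h import *
s=monitor.get_state()
for cam in ['top','scene']:
    d=dict(np.load(cam+'0.npz')); T=np.linalg.inv(d['pose'])
    for p in [s['tcp_pos'],[.5613,.1721,.0156],[.56,.1685,.04],[.5547,.1746,.1256]]:
        q=d['camera_matrix']@(T@np.r_[p,1])[:3]; print(cam,np.round(p,3),(q[:2]/q[2]).round(1))
d=eyes.read_camera('scene');i=d['img'][150:310,330:530,::-1]; cv2.imwrite('pics/z4.png',cv2.resize(i,None,fx=4,fy=3.75,interpolation=cv2.INTER_CUBIC))
w=cloud(d); print(np.round(w[200:276:6,360:450:8,2],3))
```

```text
top [0.575 0.225 0.014] [159.4 185.8]
top [0.561 0.172 0.016] [183.8 192.5]
top [0.56  0.168 0.04 ] [183.3 192.1]
top [0.555 0.175 0.126] [171.3 190.6]
scene [0.575 0.225 0.014] [419.1 244.9]
scene [0.561 0.172 0.016] [387.2 240. ]
scene [0.56  0.168 0.04 ] [388.1 233.1]
scene [0.555 0.175 0.126] [404.  203.9]
[[ 0.026  0.04  -0.001  0.     0.001  0.003  0.139  0.15   0.165  0.184
   0.199  0.209]
 [ 0.004  0.037  0.001  0.001  0.002 -0.     0.143  0.15   0.158  0.161
   0.188  0.198]
 [ 0.01   0.034 -0.001  0.     0.001  0.002  0.14   0.131  0.141  0.144
   0.176  0.188]
 [ 0.009  0.04   0.038  0.03   0.034  0.041  0.124  0.119  0.101  0.137
   0.143  0.132]
 [ 0.04   0.04   0.013  0.008  0.013  0.027  0.04   0.107  0.1    0.12
   0.109  0.122]
 [ 0.017  0.04   0.007  0.007  0.007  0.011  0.036  0.001  0.081  0.09
   0.094  0.002]
 [ 0.04   0.039  0.008  0.007  0.007  0.009  0.029  0.001  0.061  0.071
   0.002  0.001]
 [ 0.025  0.034  0.008  0.005  0.009  0.007  0.033  0.001 -0.001 -0.002
   0.     0.001]
 [ 0.007  0.04   0.039  0.008  0.011  0.008  0.039  0.002  0.003 -0.
  -0.001 -0.001]
 [ 0.008  0.042  0.026    nan  0.038  0.035  0.001  0.    -0.001  0.001
   0.001  0.002]
 [ 0.008  0.003  0.006  0.015  0.016  0.002 -0.002  0.       nan  0.
   0.003  0.001]
 [ 0.04  -0.001  0.002  0.001 -0.001 -0.001 -0.     0.002  0.001 -0.
  -0.001  0.002]
 [ 0.017 -0.001  0.002  0.002 -0.     0.    -0.002 -0.001 -0.002 -0.
   0.003 -0.   ]]
```

View pics/z4.png

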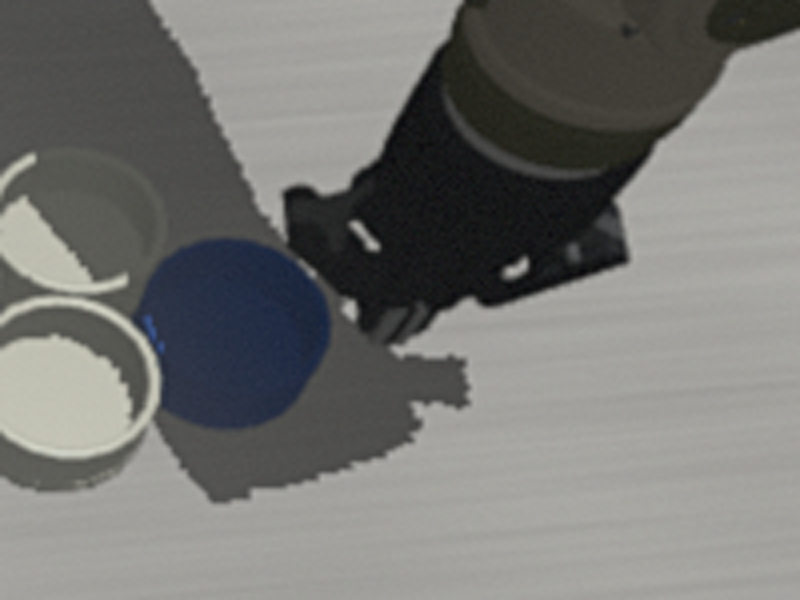

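View pics/top3.png

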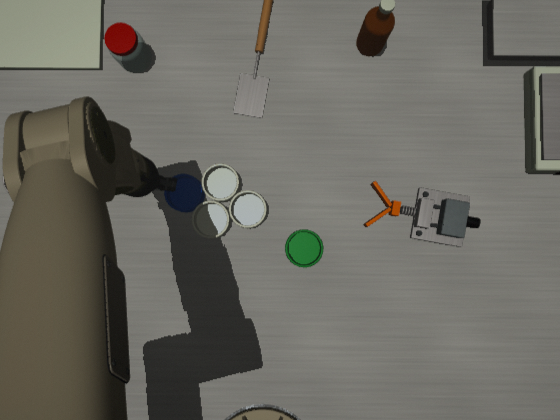

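Run:
```python
from h import *
s=monitor.get_state(); print(s['tcp_pos'],s['joint_pos'],s['orientation'],s['finger_gap'])
for cam in ['scene','top']:
    d=eyes.read_camera(cam); w=cloud(d)
    m=(w[...,2]>0.045)&(w[...,2]<0.2)&(abs(w[...,0]-.575)<.12)&(abs(w[...,1]-.225)<.12)
    p=w[m]
    for a in np.arange(.045,.2,.01):
        q=p[(p[:,2]>=a)&(p[:,2]<a+.01)]
        if len(q): print(cam,round(a,3),len(q),q[:,:2].min(0).round(3),q[:,:2].max(0).round(3),q[:,:2].mean(0).round(3))
```

```text
[0.57517306 0.22445533 0.01422437] [ 2.42134755e-01  5.04257364e-01 -1.35700471e-01  9.30784747e-01
 -1.47478287e-05  4.11335370e-01] [1.85096200e-05 7.64327951e-01 6.44827716e-01 2.08303838e-05] -6.437903559572015e-05
scene 0.045 15 [0.579 0.217] [0.587 0.236] [0.585 0.223]
scene 0.055 60 [0.569 0.211] [0.587 0.238] [0.582 0.221]
scene 0.065 60 [0.572 0.211] [0.587 0.238] [0.583 0.221]
scene 0.075 44 [0.576 0.211] [0.587 0.229] [0.584 0.22 ]
scene 0.085 76 [0.578 0.193] [0.592 0.251] [0.585 0.223]
scene 0.095 221 [0.559 0.186] [0.593 0.26 ] [0.58  0.217]
scene 0.105 149 [0.559 0.18 ] [0.595 0.27 ] [0.585 0.225]
scene 0.115 205 [0.568 0.169] [0.596 0.277] [0.588 0.229]
scene 0.125 253 [0.558 0.163] [0.598 0.283] [0.587 0.224]
scene 0.135 387 [0.554 0.163] [0.599 0.286] [0.579 0.214]
scene 0.145 192 [0.563 0.175] [0.597 0.275] [0.58  0.199]
scene 0.155 94 [0.56  0.183] [0.592 0.211] [0.574 0.19 ]
scene 0.165 46 [0.56  0.187] [0.607 0.211] [0.574 0.19 ]
scene 0.175 193 [0.556 0.187] [0.613 0.247] [0.596 0.204]
scene 0.185 254 [0.552 0.187] [0.613 0.248] [0.597 0.205]
scene 0.195 118 [0
[... 161 characters left out ...]
[0.565 0.215] [0.568 0.219] [0.567 0.217]
top 0.085 1 [0.565 0.213] [0.565 0.213] [0.565 0.213]
top 0.095 7 [0.558 0.191] [0.568 0.204] [0.561 0.199]
top 0.105 10 [0.557 0.186] [0.563 0.211] [0.561 0.199]
top 0.115 18 [0.556 0.18 ] [0.582 0.195] [0.568 0.189]
top 0.125 22 [0.553 0.171] [0.58  0.189] [0.567 0.181]
top 0.135 103 [0.554 0.162] [0.58  0.185] [0.566 0.17 ]
top 0.145 41 [0.561 0.173] [0.574 0.189] [0.568 0.181]
top 0.155 31 [0.559 0.181] [0.58  0.195] [0.569 0.186]
top 0.165 22 [0.559 0.183] [0.579 0.192] [0.569 0.188]
top 0.175 36 [0.539 0.186] [0.596 0.219] [0.564 0.195]
top 0.185 64 [0.538 0.186] [0.607 0.229] [0.563 0.197]
top 0.195 29 [0.54  0.186] [0.604 0.215] [0.568 0.195]
```

Run:
```python
from h import *
d=dict(np.load('scene0.npz')); T=np.linalg.inv(d['pose'])
def pr(p):
    q=d['camera_matrix']@(T@np.r_[p,1])[:3]; return (q[:2]/q[2]).round(1)
for dz in (0,.02,.035,.045): print(dz,'now',pr([.5752,.2245,.0142+dz]),pr([.586,.2245,.0142+dz]),'scene1',pr([.5546,.171,.1218+dz]),pr([.5656,.171,.1218+dz]))
a=cv2.imread('pics/scene1.png')[130:250,350:500]; cv2.imwrite('pics/z1.png',cv2.resize(a,None,fx=5,fy=5,interpolation=cv2.INTER_CUBIC))
```

```text
0 now [418.9 244.8] [420.5 250.6] scene1 [401.  205.4] [402.8 211.6]
0.02 now [422.3 239.7] [424.  245.5] scene1 [404.4 198.5] [406.2 204.8]
0.035 now [424.9 235.7] [426.7 241.6] scene1 [407. 193.] [408.9 199.5]
0.045 now [426.8 232.9] [428.6 238.9] scene1 [408.9 189.3] [410.8 195.8]
```

View pics/z1.png

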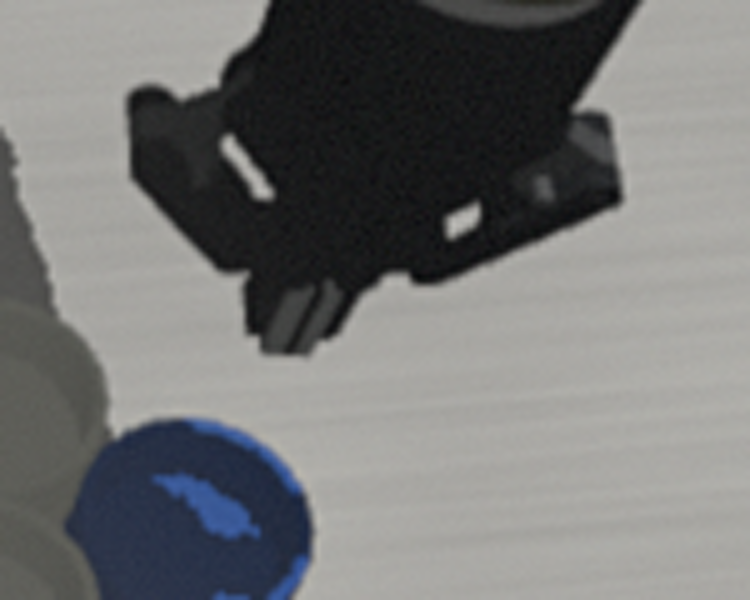

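The images show the shut fingertips ending about 35 mm above the reported TCP z: the tips are at about z = 0.049 where 0.014 is reported, while x and y agree. So the fingers passed over the blue rim and nothing moved. I'll go back over blue and descend stepwise, checking forces and pictures.

Request:
send_rows --pt "0 0 0.015 0 255" --pt "-0.007 -0.026 0 0 255" --pt "-0.007 -0.026 0 0 255" --pt "0 0 0 0 255" --pt "0 0 -0.015 0 255" --pt "0 0 -0.01 0 255" --pt "0 0 -0.005 0 255" --pt "0 0 0 0 255"

```text
clock: 5.1
tcp_pos: [0.5602, 0.1723, -0.0019]
orientation: [-0.001, 0.764, 0.645, -0.001]
wrist_force: [0.3, 0.6, -0.4]
finger_gap: -0.0002
```

```bash
cat >> h.py <<'E'
def look(fn,box=None,f=4):
    d=snap('scene',fn+'.png'); w=cloud(d)
    s=monitor.get_state()
    for k in ['clock','tcp_pos','wrist_force','ft_torque','finger_gap']: print(k,np.round(s[k],4))
    if box:
        a=cv2.imread('pics/'+fn+'.png')[box[0]:box[1],box[2]:box[3]]; cv2.imwrite('pics/'+fn+'z.png',cv2.resize(a,None,fx=f,fy=f,interpolation=cv2.INTER_CUBIC))
    return d,w,s
E
python3 - <<'E'
from h import *
d,w,s=look('s5',(140,290,320,510))
p=s['tcp_pos']
m=(np.hypot(w[...,0]-p[0],w[...,1]-p[1])<.02)&(w[...,2]>.012)
q=w[m]; print(len(q), np.percentile(q[:,2],[0,2,10,50]).round(3))
E
```

```text
clock 5.15
tcp_pos [ 0.5607  0.1724 -0.0012]
wrist_force [-0.9013 -0.0443  0.7548]
ft_torque [-0.013   0.0074 -0.006 ]
finger_gap 0.0001
456 [0.03  0.037 0.045 0.08 ]
```

View pics/s5z.png

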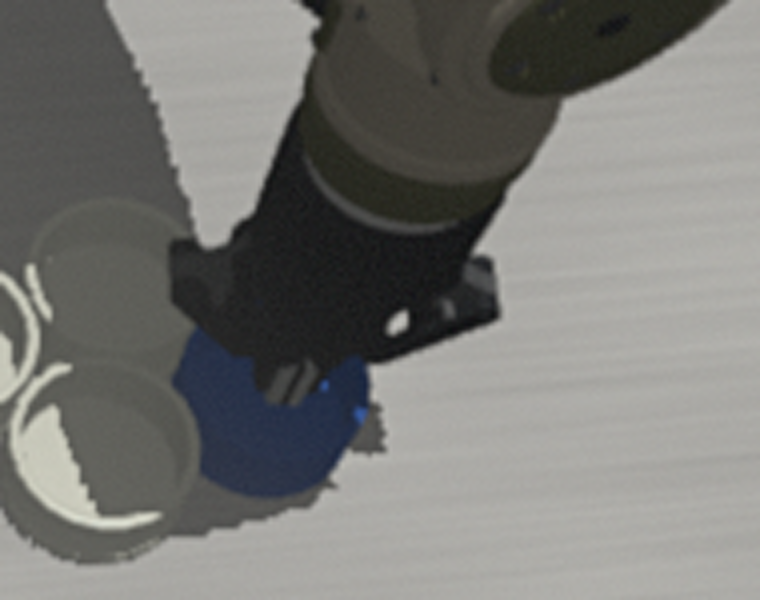

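Tips are inside the rim, at scene px (391,238), about 0.033 m high with no contact. I'll go 15 mm deeper and pull again.

Request:
send_rows --pt "0 0 -0.008 0 255" --pt "0 0 -0.007 0 255" --pt "0 0 0 0 255" --pt "0.0012 0.0044 0 0 255" --pt "0.0012 0.0044 0 0 255" --pt "0.0012 0.0044 0 0 255" --pt "0.0012 0.0044 0 0 255" --pt "0.0012 0.0044 0 0 255" --pt "0.0012 0.0044 0 0 255" --pt "0 0 0 0 255"

```text
clock: 6.15
tcp_pos: [0.5686, 0.1992, -0.0156]
orientation: [-0.0, 0.764, 0.645, 0.0]
wrist_force: [0.1, -0.6, -0.3]
finger_gap: 0.0002
```

Run:
```python
from h import *
d,w,s=look('s6',(140,290,320,510))
p=s['tcp_pos']
m=(np.hypot(w[...,0]-p[0],w[...,1]-p[1])<.02)&(w[...,2]>.012)
q=w[m]; print(len(q), np.percentile(q[:,2],[0,2,10,50]).round(3))
```

```text
clock 6.2
tcp_pos [ 0.5685  0.1992 -0.0157]
wrist_force [-0.3353  0.3631 -0.0168]
ft_torque [ 0.0168 -0.0519 -0.0511]
finger_gap 0.0003
451 [0.012 0.021 0.029 0.064]
```

View pics/s6z.png

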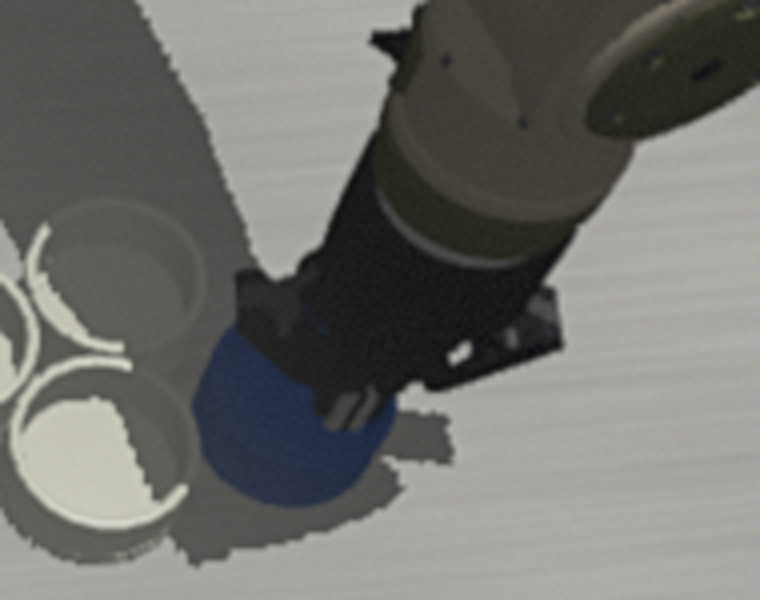

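The pull works: blue now shifts with the fingers and a gap to the whites is opening. Continuing.

Request:
send_rows --pt "0.0013 0.005 0 0 255" --pt "0.0013 0.005 0 0 255" --pt "0.0013 0.005 0 0 255" --pt "0.0013 0.005 0 0 255" --pt "0.0013 0.005 0 0 255" --pt "0.0013 0.005 0 0 255" --pt "0.0013 0.005 0 0 255" --pt "0 0 0 0 255" --pt "0 0 0 0 255" --pt "0 0 0 0 255"

```text
clock: 7.2
tcp_pos: [0.5775, 0.2338, -0.0158]
orientation: [-0.0, 0.764, 0.645, 0.0]
wrist_force: [0.1, -0.9, 0.5]
finger_gap: -0.0001
```

```bash
cat >> h.py <<'E'
def bluefit(d,w,c,r=0.06):
    # upper rim of blue: blue pixels with z near 0.04; model circle
    hsv=cv2.cvtColor(d['img'],cv2.COLOR_RGB2HSV)
    m=(hsv[...,0]>100)&(hsv[...,0]<130)&(hsv[...,1]>100)&(np.hypot(w[...,0]-c[0],w[...,1]-c[1])<r)&(w[...,2]>.034)&(w[...,2]<.046)
    p=w[m][:,:2]
    f=lambda q:np.abs(np.hypot(p[:,0]-q[0],p[:,1]-q[1])-0.037)
    rr=least_squares(f,c,loss='soft_l1',f_scale=0.002); return rr.x.round(4),len(p),round(float(np.mean(f(rr.x)))*1e3,2)
E
python3 - <<'E'
from h import *
d,w,s=look('s7',(140,290,320,510))
p=np.array(s['tcp_pos']); c=p[:2]-.02*np.array([.257,.966])
print(c.round(4),bluefit(d,w,c))
for k,c0 in dict(wa=(.582,.094),wb=(.507,.112),wc=(.528,.036)).items(): print(k,rim(w,c0)[0].round(4))
d=eyes.read_camera('top');print(bluefit(d,cloud(d),c))
E
```

```text
clock 7.25
tcp_pos [ 0.5774  0.2337 -0.0157]
wrist_force [-0.7261  0.3429  0.6797]
ft_torque [ 0.0524  0.029  -0.0098]
finger_gap -0.0001
[0.5723 0.2144] (array([0.575 , 0.2149]), 297, 1.28)
wa [0.5813 0.0927]
wb [0.5057 0.1113]
wc [0.5273 0.0363]
(array([0.5748, 0.2145]), 199, 1.3)
```

View pics/s7z.png

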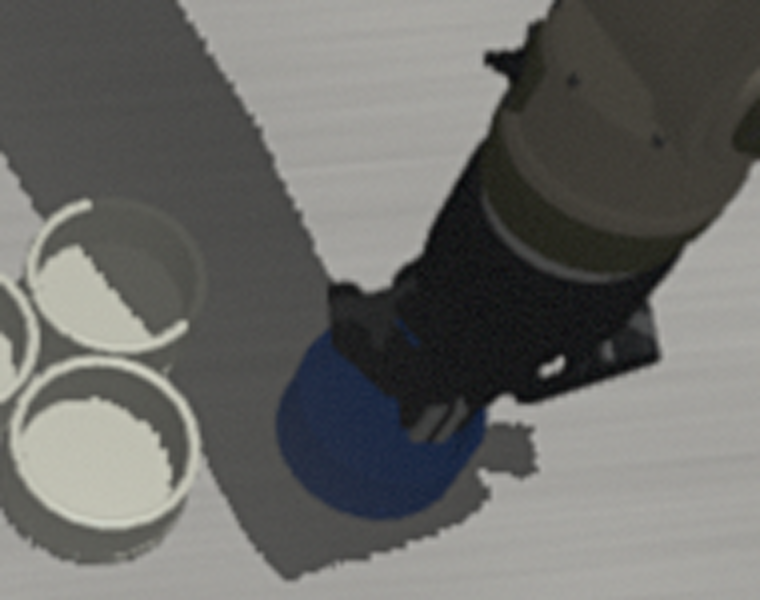

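Blue is clear: it stands about 121 mm and 123 mm from the nearest whites, which haven't moved. Next I'll centre the fingers and open them partly inside, as a cage.

Request:
send_rows --pt "-0.0012 -0.009 0 0 255" --pt "-0.0013 -0.01 0 0 230" --pt "0 0 0 0 200" --pt "0 0 0 0 180" --pt "0 0 0 0 170" --pt "0 0 0 0 170" --pt "0 0 0 0 170"

```text
clock: 8.0
tcp_pos: [0.575, 0.2148, -0.0157]
orientation: [-0.0, 0.764, 0.645, 0.0]
wrist_force: [0.2, 0.6, 0.0]
finger_gap: 0.0283
```

Run:
```python
from h import *
d,w,s=look('s8',(140,290,320,510))
p=np.array(s['tcp_pos']); c=p[:2]
print(bluefit(d,w,c))
d=eyes.read_camera('top');print(bluefit(d,cloud(d),c))
```

```text
clock 8.05
tcp_pos [ 0.575   0.2148 -0.0157]
wrist_force [-0.4759 -0.5546 -0.0865]
ft_torque [-0.035   0.0636  0.0402]
finger_gap 0.0282
(array([0.5749, 0.2148]), 264, 1.25)
(array([0.5748, 0.2145]), 130, 1.34)
```

View pics/s8z.png

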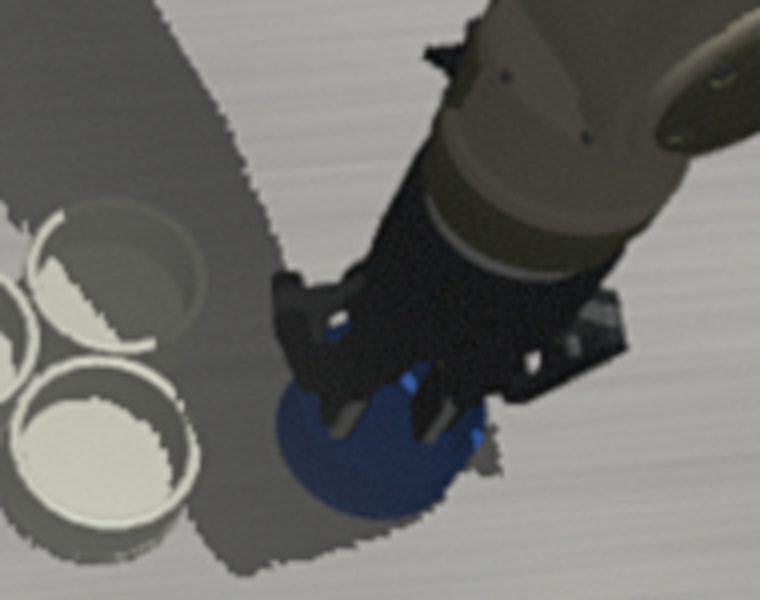

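Request:
send_rows --pt "0 0 -0.004 0 157" --pt "0 0 0 0 157" --pt "-0.01 0.003 0 0 157" --pt "-0.011 0.003 0 0 157" --pt "-0.011 0.003 0 0 157" --pt "-0.011 0.003 0 0 157" --pt "-0.011 0.003 0 0 157" --pt "-0.011 0.003 0 0 157" --pt "-0.01 0.002 0 0 157" --pt "0 0 0 0 157"

```text
clock: 9.1
tcp_pos: [0.4978, 0.2349, -0.0198]
orientation: [-0.001, 0.764, 0.645, -0.001]
wrist_force: [0.5, 1.1, -0.3]
finger_gap: 0.0326
```

Run:
```python
from h import *
d,w,s=look('s9',(100,250,340,530))
p=np.array(s['tcp_pos']); c=p[:2]
print(bluefit(d,w,c))
d=eyes.read_camera('top');print(bluefit(d,cloud(d),c))
```

```text
clock 9.15
tcp_pos [ 0.499   0.2349 -0.0195]
wrist_force [ 0.1045 -0.5266 -0.2297]
ft_torque [ 0.0475 -0.0652  0.0504]
finger_gap 0.0326
(array([0.5074, 0.2332]), 282, 1.42)
(array([0.5071, 0.2331]), 124, 1.31)
```

View pics/s9.png

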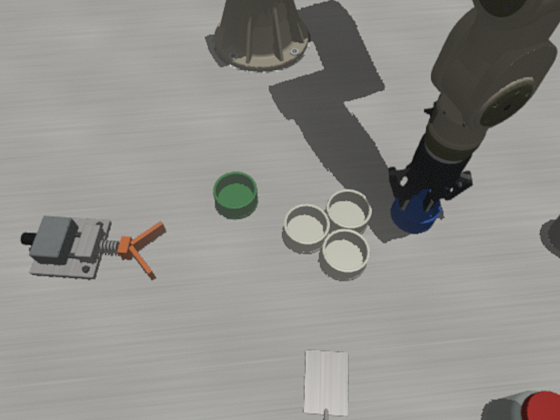

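Request:
send_rows --pt "-0.0105 -0.0044 0 0 157" --pt "-0.0105 -0.0044 0 0 157" --pt "-0.0105 -0.0044 0 0 157" --pt "-0.0105 -0.0044 0 0 157" --pt "-0.0105 -0.0044 0 0 157" --pt "-0.0105 -0.0044 0 0 157" --pt "-0.0105 -0.0044 0 0 157" --pt "-0.0105 -0.0044 0 0 157" --pt "-0.007 -0.01 0 0 157" --pt "-0.007 -0.01 0 0 157" --pt "-0.007 -0.01 0 0 157" --pt "-0.007 -0.01 0 0 157"

```text
clock: 10.4
tcp_pos: [0.387, 0.1585, -0.0199]
orientation: [-0.0, 0.765, 0.645, -0.0]
wrist_force: [2.1, 3.1, 2.1]
finger_gap: 0.0326
```

Run:
```python
from h import *
d,w,s=look('s10')
p=np.array(s['tcp_pos']); c=p[:2]
print(bluefit(d,w,c))
d=eyes.read_camera('top');print(bluefit(d,cloud(d),c)); print(s['joint_pos'])
```

```text
clock 10.45
tcp_pos [ 0.3847  0.157  -0.0204]
wrist_force [-2.2868 -0.8943  0.3102]
ft_torque [-0.032   0.1122  0.0032]
finger_gap 0.0326
(array([0.3948, 0.1591]), 230, 1.07)
(array([0.3931, 0.1564]), 101, 1.26)
[ 0.194549    0.21800575 -0.68404097  0.67261932 -0.00112431  0.36506345]
```

View pics/s10.png

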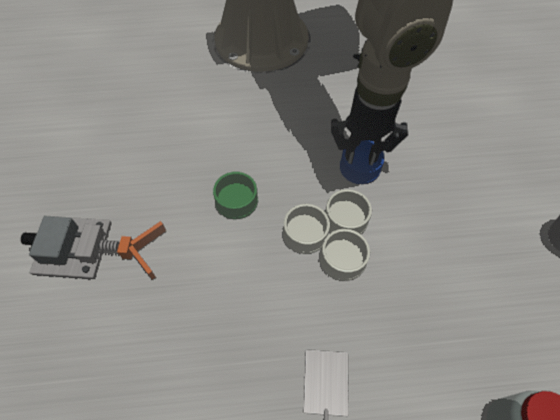

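Request:
send_rows --pt "-0.0055 -0.0095 0 0 157" --pt "-0.0055 -0.0095 0 0 157" --pt "-0.0055 -0.0095 0 0 157" --pt "-0.0055 -0.0095 0 0 157" --pt "-0.0055 -0.0095 0 0 157" --pt "-0.0055 -0.0095 0 0 157" --pt "0 -0.01 0 0 157" --pt "0 -0.01 0 0 157" --pt "0 -0.01 0 0 157" --pt "0 -0.01 0 0 157" --pt "0 -0.01 0 0 157"

```text
clock: 11.6
tcp_pos: [0.355, 0.0516, -0.0197]
orientation: [-0.0, 0.764, 0.645, 0.0]
wrist_force: [-0.1, 2.3, 0.2]
finger_gap: 0.0328
```

Run:
```python
from h import *
d,w,s=look('s11')
p=np.array(s['tcp_pos']); c=p[:2]
print(bluefit(d,w,c))
d=eyes.read_camera('top');print(bluefit(d,cloud(d),c)); print(s['joint_pos'])
```

```text
clock 11.65
tcp_pos [ 0.3552  0.0504 -0.0197]
wrist_force [-0.641   0.464   0.2038]
ft_torque [-0.0311 -0.0085 -0.0029]
finger_gap 0.0328
(array([0.356 , 0.0558]), 35, 1.22)
(array([0.3562, 0.0529]), 99, 1.27)
[-0.08268276  0.11636212 -0.81317875  0.64097686 -0.00118777  0.08781666]
```

View pics/s11.png

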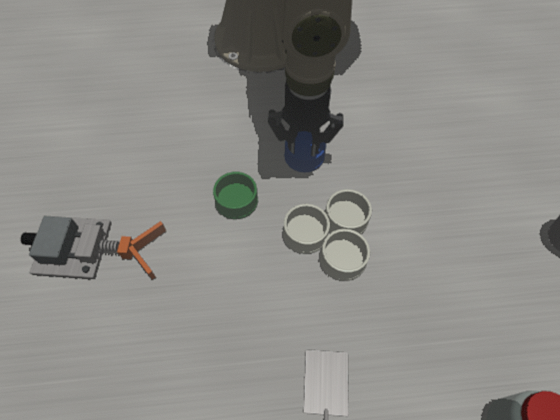

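Request:
send_rows --pt "-0.0005 -0.0125 0 0 157" --pt "-0.0005 -0.0125 0 0 157" --pt "-0.0005 -0.0125 0 0 157" --pt "-0.0005 -0.0125 0 0 157" --pt "-0.0005 -0.0125 0 0 157" --pt "-0.0005 -0.0125 0 0 157" --pt "-0.0005 -0.0125 0 0 157" --pt "-0.0005 -0.0125 0 0 157" --pt "-0.0005 -0.0125 0 0 157" --pt "-0.0005 -0.0125 0 0 157" --pt "-0.0005 -0.0125 0 0 157" --pt "-0.0005 -0.0125 0 0 157"

```text
clock: 12.9
tcp_pos: [0.3487, -0.0976, -0.0198]
orientation: [-0.0, 0.764, 0.645, 0.0]
wrist_force: [-0.4, 2.4, 1.6]
finger_gap: 0.0328
```

Run:
```python
from h import *
d,w,s=look('s12')
p=np.array(s['tcp_pos']); c=p[:2]
print(bluefit(d,w,c)); print('green',rim(w,(.4465,-.083))[0])
d=eyes.read_camera('top');print(bluefit(d,cloud(d),c)); print(s['joint_pos'])
```

```text
clock 12.95
tcp_pos [ 0.3494 -0.0995 -0.0196]
wrist_force [ 1.4137 -0.0201 -1.3052]
ft_torque [-0.115  -0.0561 -0.0134]
finger_gap 0.0328
(array([ 0.3491, -0.0925]), 57, 1.46)
green [ 0.44636538 -0.08263309]
(array([ 0.3502, -0.0963]), 72, 1.31)
[-0.49866134  0.1235085  -0.80407535  0.64223791 -0.00082704 -0.32839162]
```

View pics/s12.png

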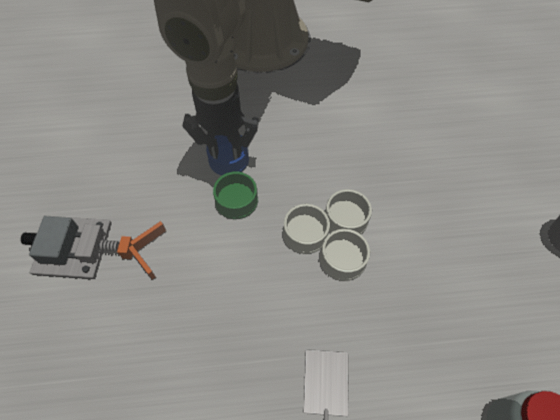

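Request:
send_rows --pt "0.004 -0.012 0 0 157" --pt "0.004 -0.012 0 0 157" --pt "0.004 -0.012 0 0 157" --pt "0.005 -0.012 0 0 157" --pt "0.006 -0.012 0 0 157" --pt "0.007 -0.012 0 0 157" --pt "0.008 -0.012 0 0 157" --pt "0.008 -0.012 0 0 157" --pt "0.008 -0.004 0 0 157" --pt "0 0 0 0 157"

```text
clock: 14.0
tcp_pos: [0.4049, -0.1994, -0.0194]
orientation: [0.001, 0.765, 0.645, 0.0]
wrist_force: [0.3, -0.8, -1.0]
finger_gap: 0.0327
```

Run:
```python
from h import *
d,w,s=look('s13')
p=np.array(s['tcp_pos']); c=p[:2]
print(bluefit(d,w,c)); print('green',rim(w,(.4465,-.083))[0])
d=eyes.read_camera('top');print(bluefit(d,cloud(d),c)); print(s['joint_pos'])
```

```text
clock 14.05
tcp_pos [ 0.4041 -0.1987 -0.0195]
wrist_force [ 0.1084 -2.1117 -1.0322]
ft_torque [-0.2389 -0.0112 -0.0255]
finger_gap 0.0333
(array([ 0.3975, -0.198 ]), 19, 0.79)
green [ 0.44630191 -0.08248983]
(array([ 0.3969, -0.1977]), 88, 1.31)
[-6.35278402e-01  2.69377258e-01 -6.08416140e-01  6.91348899e-01
 -4.02622829e-04 -4.65558732e-01]
```

View pics/s13.png

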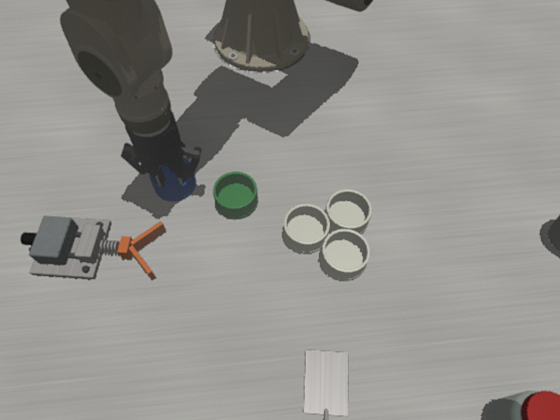

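Request:
send_rows --pt "0.008 0.0034 0 0 157" --pt "0.008 0.0034 0 0 157" --pt "0.008 0.0034 0 0 157" --pt "0.008 0.0034 0 0 157" --pt "0.008 0.0034 0 0 157" --pt "0.008 0.0034 0 0 157" --pt "0 0 0 0 157"

```text
clock: 14.8
tcp_pos: [0.4526, -0.1765, -0.0197]
orientation: [0.0, 0.764, 0.645, 0.001]
wrist_force: [0.6, 0.4, -0.3]
finger_gap: 0.0329
```

Run:
```python
from h import *
d,w,s=look('s14')
p=np.array(s['tcp_pos']); c=p[:2]
print(bluefit(d,w,c)); print('green',rim(w,(.4465,-.083))[0])
d=snap('top','t14.png');print(bluefit(d,cloud(d),c))
a=cv2.imread('pics/t14.png')[130:290,270:470]; cv2.imwrite('pics/t14z.png',cv2.resize(a,None,fx=3.5,fy=3.5,interpolation=cv2.INTER_CUBIC))
```

```text
clock 14.85
tcp_pos [ 0.452  -0.1767 -0.0198]
wrist_force [ 0.2709 -0.1004  0.3123]
ft_torque [0.0715 0.0731 0.0131]
finger_gap 0.0331
(array([ 0.4452, -0.1748]), 32, 0.84)
green [ 0.44624763 -0.0826519 ]
(array([ 0.4446, -0.1741]), 75, 1.28)
```

View pics/t14z.png

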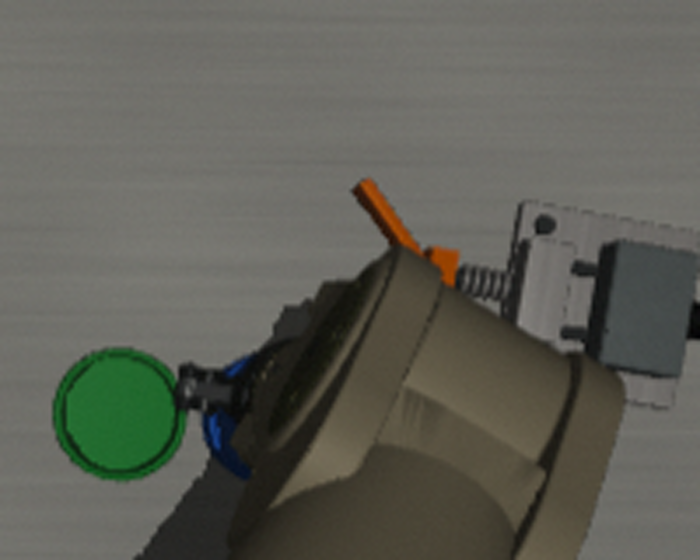

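Request:
send_rows --pt "0.009 0.0018 0 0 157" --pt "0.009 0.0018 0 0 157" --pt "0.009 0.0022 0 0 157" --pt "0.009 0.0025 0 0 157" --pt "0.0095 0.0035 0 0 157" --pt "0.0095 0.0035 0 0 157" --pt "0.0095 0.0038 0 0 157" --pt "0.0095 0.0038 0 0 157" --pt "0.0095 0.0038 0 0 157" --pt "0.0095 0.0038 0 0 157" --pt "0 0 0 0 157"

```text
clock: 16.0
tcp_pos: [0.5459, -0.1462, -0.0195]
orientation: [0.001, 0.764, 0.645, 0.001]
wrist_force: [0.5, 0.6, -0.5]
finger_gap: 0.033
```

Run:
```python
from h import *
d,w,s=look('s15')
p=np.array(s['tcp_pos']); c=p[:2]
print(bluefit(d,w,c)); print('green',rim(w,(.4465,-.083))[0])
d=snap('top','t15.png');print(bluefit(d,cloud(d),c))
```

```text
clock 16.05
tcp_pos [ 0.5451 -0.1464 -0.0195]
wrist_force [ 0.2482  0.2654 -0.2474]
ft_torque [0.0294 0.0007 0.0011]
finger_gap 0.0327
(array([ 0.5388, -0.1442]), 33, 0.86)
green [ 0.44632321 -0.08257999]
(array([ 0.5322, -0.1435]), 14, 0.97)
```

View pics/s15.png

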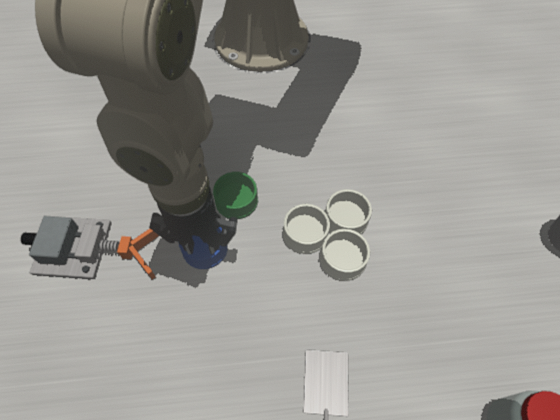

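Request:
send_rows --pt "0.008 0 0 0 157" --pt "0.008 0 0 0 157" --pt "0 0 0 0 157" --pt "-0.007 0 0 0 157" --pt "0 0 0 0 157" --pt "0 0 0 0 157"

```text
clock: 16.7
tcp_pos: [0.5525, -0.1468, -0.0196]
orientation: [-0.0, 0.765, 0.645, 0.0]
wrist_force: [0.9, -0.9, -0.4]
finger_gap: 0.0328
```

Run:
```python
from h import *
d,w,s=look('s16',(150,300,80,270))
p=np.array(s['tcp_pos']); c=p[:2]
for cam in ['scene','top']:
    d=eyes.read_camera(cam);b=bluefit(d,cloud(d),c); print(b)
    th=np.radians(-99.8); ex=np.array([np.cos(th),np.sin(th)]);ey=np.array([-ex[1],ex[0]])
    for q in (b[0],p[:2]): print('rel home',((q-[.544,-.205])@ex).round(4),((q-[.544,-.205])@ey).round(4))
W=[]
for i in range(10): eyes.read_camera('top'); W.append(monitor.get_state()['wrist_force'])
print(np.mean(W,0),np.std(W,0))
```

```text
clock 16.75
tcp_pos [ 0.5528 -0.1468 -0.0196]
wrist_force [-0.5717  0.0946 -0.698 ]
ft_torque [0.0063 0.0379 0.0431]
finger_gap 0.0328
(array([ 0.5525, -0.1449]), 78, 1.24)
rel home -0.0607 -0.0019
rel home -0.0588 -0.0013
(array([ 0.5526, -0.1439]), 10, 1.03)
rel home -0.0617 -0.0019
rel home -0.0588 -0.0013
[-0.15201783  0.00993568 -0.17037231] [0.24681754 0.40503845 0.51330943]
```

View pics/s16z.png

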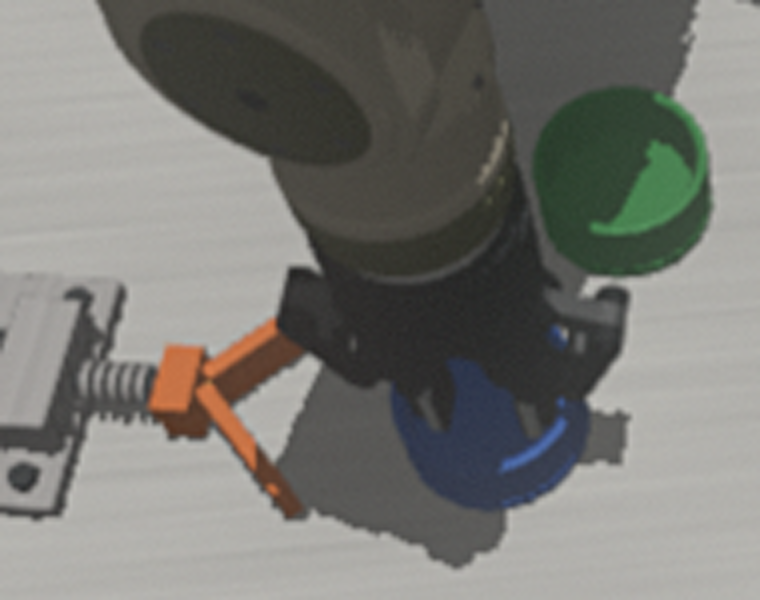

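Request:
send_rows --pt "0.0015 0 0 0 157" --pt "-0.0013 -0.0075 0 0 157" --pt "-0.0013 -0.0075 0 0 157" --pt "-0.0013 -0.0075 0 0 157" --pt "-0.0013 -0.0075 0 0 157" --pt "-0.0013 -0.0075 0 0 157" --pt "-0.0005 -0.003 0 0 157" --pt "0 0 0 0 157" --pt "0 0 0 0 157"

```text
clock: 18.25
tcp_pos: [0.5474, -0.1877, -0.0197]
orientation: [0.0, 0.765, 0.644, -0.0]
wrist_force: [0.4, 0.1, 0.4]
finger_gap: 0.033
```

```bash
cat > st.py <<'E'
from h import *
th=np.radians(-99.8); ex=np.array([np.cos(th),np.sin(th)]);ey=np.array([-ex[1],ex[0]])
def rel(q): q=np.array(q)[:2]-[.544,-.205]; return (q@ex*1e3).round(1),(q@ey*1e3).round(1)
def go(fn,n=6):
    W=[];P=[]
    for i in range(n):
        d=eyes.read_camera('scene'); s=monitor.get_state(); W.append(s['wrist_force']);P.append(s['tcp_pos'])
    cv2.imwrite('pics/'+fn+'.png',cv2.resize(d['img'][180:300,90:250,::-1],None,fx=5,fy=5,interpolation=cv2.INTER_CUBIC))
    W=np.array(W); p=np.mean(P,0)
    print('t',s['clock'],'tcp',p.round(4),'rel',rel(p)); f=-(W[:,:2]@ex); print('push N',f.mean().round(2),f.std().round(2),'lat',(W[:,:2]@ey).mean().round(2),'z',W[:,2].mean().round(2), 'gap',s['finger_gap'])
    w=cloud(d); b=bluefit(d,w,p[:2]); print('blue',b,rel(b[0]))
E
python3 -c "
from st import *
go('p17')"
```

```text
t 18.55 tcp [ 0.5475 -0.1872 -0.0197] rel (np.float64(-18.1), np.float64(0.4))
push N 0.07 0.49 lat 0.06 z -0.09 gap 0.032944994800477787
blue (array([ 0.5489, -0.1841]), 121, 1.14) (np.float64(-21.4), np.float64(1.3))
```

View pics/p17.png

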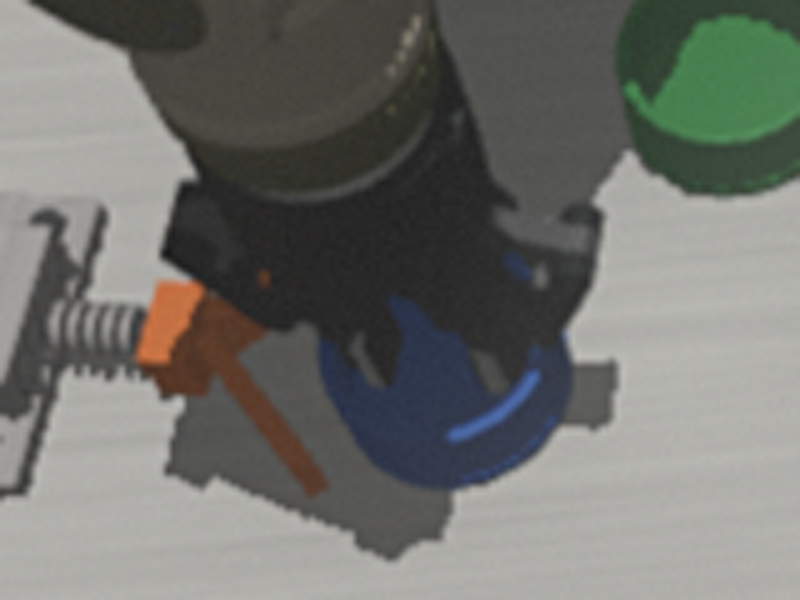

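Request:
send_rows --pt "-0.0003 -0.002 0 0 157" --pt "-0.0003 -0.002 0 0 157" --pt "-0.0003 -0.002 0 0 157" --pt "-0.0004 -0.002 0 0 157" --pt "-0.0003 -0.002 0 0 157" --pt "-0.0003 -0.001 0 0 157" --pt "-0.0002 -0.001 0 0 157" --pt "0 0 0 0 157"

```text
clock: 19.35
tcp_pos: [0.5453, -0.1994, -0.0197]
orientation: [0.0, 0.765, 0.645, -0.0]
wrist_force: [0.3, 1.1, 0.1]
finger_gap: 0.0329
```

```bash
python3 -c "
from st import *
go('p18')"
```

```text
t 19.65 tcp [ 0.5453 -0.1994 -0.0197] rel (np.float64(-5.7), np.float64(0.3))
push N 0.65 0.38 lat -0.13 z -0.14 gap 0.03279685614231172
blue (array([ 0.547 , -0.1946]), 145, 1.19) (np.float64(-10.8), np.float64(1.2))
```

Request:
send_rows --pt "-0.0001 -0.0007 0 0 157" --pt "-0.0001 -0.0007 0 0 157" --pt "-0.0001 -0.0007 0 0 157" --pt "-0.0001 -0.0007 0 0 157" --pt "-0.0001 -0.0006 0 0 157" --pt "-0.0001 -0.0006 0 0 157" --pt "0 0 0 0 157"

```text
clock: 20.35
tcp_pos: [0.5447, -0.2033, -0.0197]
orientation: [0.0, 0.764, 0.645, 0.0]
wrist_force: [0.6, 1.3, 1.0]
finger_gap: 0.0328
```

```bash
python3 -c "
from st import *
go('p19')"
```

```text
t 20.65 tcp [ 0.5447 -0.2033 -0.0197] rel (np.float64(-1.7), np.float64(0.4))
push N 1.28 0.63 lat 0.15 z 0.37 gap 0.03274622847046335
blue (array([ 0.5464, -0.1984]), 161, 1.29) (np.float64(-6.9), np.float64(1.2))
```

Still only sliding friction (about 1 N), with blue about 7 mm short by vision. I'll creep on with small steps.

Request:
send_rows --pt "-0.0001 -0.0005 0 0 157" --pt "-0.0001 -0.0005 0 0 157" --pt "-0.0001 -0.0005 0 0 157" --pt "-0.0001 -0.0005 0 0 157" --pt "0 0 0 0 157"

```text
clock: 21.15
tcp_pos: [0.5443, -0.2053, -0.0197]
orientation: [-0.0, 0.764, 0.645, 0.0]
wrist_force: [0.0, 2.2, 0.8]
finger_gap: 0.0328
```

```bash
python3 -c "
from st import *
go('p20')"
```

```text
t 21.45 tcp [ 0.5443 -0.2053 -0.0197] rel (np.float64(0.3), np.float64(0.4))
push N 1.43 0.36 lat 0.2 z 0.22 gap 0.032607137032681754
blue (array([ 0.5462, -0.2002]), 164, 1.33) (np.float64(-5.1), np.float64(1.4))
```

Request:
send_rows --pt "-0.0001 -0.0005 0 0 157" --pt "-0.0001 -0.0005 0 0 157" --pt "0 0 0 0 157"

```text
clock: 21.75
tcp_pos: [0.5441, -0.2063, -0.0197]
orientation: [-0.0, 0.764, 0.645, 0.0]
wrist_force: [-0.8, 2.2, 0.2]
finger_gap: 0.0329
```

```bash
python3 -c "
from st import *
go('p21')"
```

```text
t 22.05 tcp [ 0.5441 -0.2063 -0.0197] rel (np.float64(1.2), np.float64(0.3))
push N 1.77 0.31 lat -0.03 z 0.2 gap 0.03244663176819368
blue (array([ 0.5459, -0.2011]), 175, 1.25) (np.float64(-4.2), np.float64(1.2))
```

Request:
send_rows --pt "-0.0001 -0.0005 0 0 157" --pt "-0.0001 -0.0005 0 0 157" --pt "0 0 0 0 157"

```text
clock: 22.35
tcp_pos: [0.5439, -0.2073, -0.0197]
orientation: [-0.0, 0.764, 0.645, 0.0]
wrist_force: [0.3, 2.3, 0.5]
finger_gap: 0.0328
```

```bash
python3 -c "
from st import *
go('p22')"
```

```text
t 22.65 tcp [ 0.5439 -0.2073 -0.0197] rel (np.float64(2.3), np.float64(0.3))
push N 1.4 0.33 lat -0.1 z 0.16 gap 0.032913707216753185
blue (array([ 0.5456, -0.2021]), 166, 1.25) (np.float64(-3.1), np.float64(1.1))
```

Request:
send_rows --pt "-0.0001 -0.0005 0 0 157" --pt "-0.0001 -0.0005 0 0 157" --pt "0 0 0 0 157"

```text
clock: 22.95
tcp_pos: [0.5437, -0.2083, -0.0197]
orientation: [-0.0, 0.764, 0.645, 0.0]
wrist_force: [-0.4, 2.4, 1.0]
finger_gap: 0.0332
```

```bash
python3 -c "
from st import *
go('p23',4)"
```

```text
t 23.15 tcp [ 0.5437 -0.2083 -0.0197] rel (np.float64(3.3), np.float64(0.3))
push N 1.56 0.36 lat -0.6 z 0.3 gap 0.033057052950571805
blue (array([ 0.5455, -0.2032]), 167, 1.25) (np.float64(-2.0), np.float64(1.2))
```

Request:
send_rows --pt "-0.0001 -0.0004 0 0 157" --pt "-0.0001 -0.0004 0 0 157" --pt "0 0 0 0 157"

```text
clock: 23.45
tcp_pos: [0.5436, -0.2089, -0.0197]
orientation: [-0.0, 0.764, 0.645, 0.0]
wrist_force: [0.4, 2.3, 0.9]
finger_gap: 0.0327
```

```bash
python3 -c "
from st import *
go('p24',4)"
```

```text
t 23.65 tcp [ 0.5436 -0.209  -0.0197] rel (np.float64(4.0), np.float64(0.3))
push N 2.71 0.36 lat -0.03 z 0.32 gap 0.032533728847665595
blue (array([ 0.5451, -0.2038]), 167, 1.22) (np.float64(-1.4), np.float64(0.9))
```

The push force rises to 2.7 N, so contact has begun. Finer steps from here.

Request:
send_rows --pt "0 -0.0003 0 0 157" --pt "0 0 0 0 157"

```text
clock: 23.85
tcp_pos: [0.5435, -0.2092, -0.0197]
orientation: [-0.0, 0.764, 0.645, 0.0]
wrist_force: [1.1, 2.1, 0.2]
finger_gap: 0.0327
```

```bash
python3 -c "
from st import *
go('p25',4)"
```

```text
t 24.05 tcp [ 0.5435 -0.2093 -0.0197] rel (np.float64(4.3), np.float64(0.3))
push N 2.74 0.22 lat 0.26 z 0.83 gap 0.03276686217680625
blue (array([ 0.5447, -0.2041]), 161, 1.21) (np.float64(-1.0), np.float64(0.5))
```

Request:
send_rows --pt "0 -0.0002 0 0 157" --pt "0 0 0 0 157"

```text
clock: 24.25
tcp_pos: [0.5435, -0.2095, -0.0197]
orientation: [-0.0, 0.764, 0.645, 0.0]
wrist_force: [-0.0, 3.1, -0.3]
finger_gap: 0.0329
```

```bash
python3 -c "
from st import *
go('p26',4)"
```

```text
t 24.45 tcp [ 0.5435 -0.2095 -0.0197] rel (np.float64(4.5), np.float64(0.3))
push N 2.58 0.6 lat -0.09 z 0.57 gap 0.033082484263161176
blue (array([ 0.5445, -0.2043]), 161, 1.26) (np.float64(-0.8), np.float64(0.4))
```

Blue is being centred by the V: its lateral offset went from 1.2 to 0.4 mm.

Request:
send_rows --pt "-0.0001 -0.0003 0 0 157" --pt "0 0 0 0 157"

```text
clock: 24.65
tcp_pos: [0.5434, -0.2099, -0.0198]
orientation: [-0.0, 0.764, 0.645, 0.0]
wrist_force: [0.7, 3.2, 0.4]
finger_gap: 0.033
```

```bash
python3 -c "
from st import *
go('p27',4)"
```

```text
t 24.85 tcp [ 0.5434 -0.2099 -0.0197] rel (np.float64(4.9), np.float64(0.2))
push N 2.66 0.25 lat 0.46 z 0.63 gap 0.03270679635141848
blue (array([ 0.5439, -0.2047]), 170, 1.27) (np.float64(-0.3), np.float64(-0.1))
```

Request:
send_rows --pt "0 -0.0003 0 0 157" --pt "0 0 0 0 157"

```text
clock: 25.05
tcp_pos: [0.5434, -0.2102, -0.0198]
orientation: [-0.0, 0.764, 0.645, 0.0]
wrist_force: [-0.5, 2.8, -0.6]
finger_gap: 0.0328
```

```bash
python3 -c "
from st import *
go('p28',4)"
```

```text
t 25.25 tcp [ 0.5434 -0.2102 -0.0198] rel (np.float64(5.2), np.float64(0.3))
push N 2.25 0.28 lat 0.41 z 0.68 gap 0.032616683945515285
blue (array([ 0.5434, -0.205 ]), 158, 1.25) (np.float64(0.1), np.float64(-0.6))
```

Request:
send_rows --pt "0 -0.0003 0 0 157" --pt "0 0 0 0 157"

```text
clock: 25.45
tcp_pos: [0.5434, -0.2103, -0.0198]
orientation: [-0.0, 0.764, 0.645, 0.0]
wrist_force: [-0.4, 3.7, 1.5]
finger_gap: 0.0328
```

```bash
python3 -c "
from st import *
go('p29',4)"
```

```text
t 25.65 tcp [ 0.5434 -0.2103 -0.0197] rel (np.float64(5.3), np.float64(0.3))
push N 3.3 0.42 lat -0.34 z 0.74 gap 0.03278797490818599
blue (array([ 0.5433, -0.2052]), 158, 1.26) (np.float64(0.3), np.float64(-0.7))
```

Request:
send_rows --pt "0 -0.0003 0 0 157" --pt "0 0 0 0 157"

```text
clock: 25.85
tcp_pos: [0.5434, -0.2105, -0.0198]
orientation: [-0.0, 0.764, 0.645, 0.0]
wrist_force: [0.9, 3.9, 1.6]
finger_gap: 0.0327
```

```bash
python3 -c "
from st import *
go('p30',4)"
```

```text
t 26.05 tcp [ 0.5434 -0.2106 -0.0197] rel (np.float64(5.6), np.float64(0.3))
push N 3.71 0.4 lat -0.47 z 0.49 gap 0.03330809603319571
blue (array([ 0.5432, -0.2053]), 164, 1.25) (np.float64(0.4), np.float64(-0.7))
```

View pics/p30.png

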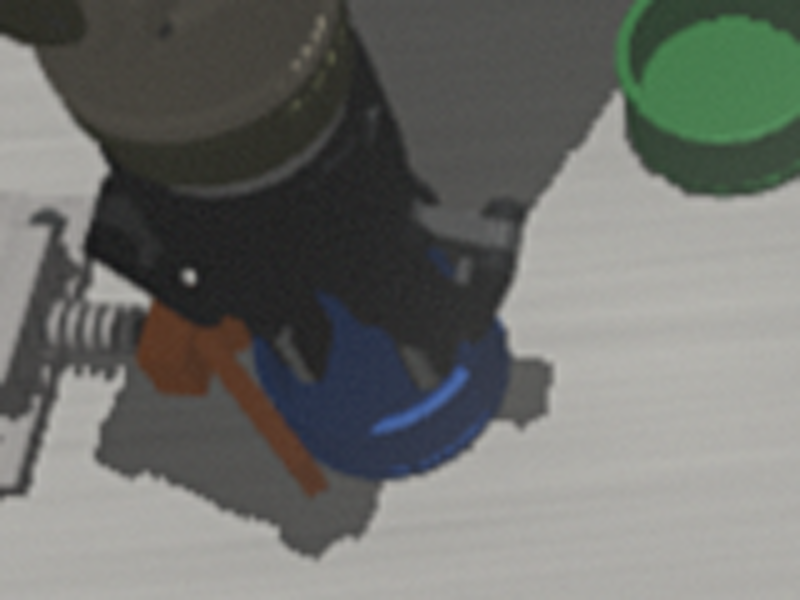

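Blue sits against both arms (touching the visible one near px (290,400) in the crop) and the force builds steadily at 3.7 N. I'll raise it towards 7–8 N at the wrist; about 1.5 N of that is bench friction.

Request:
send_rows --pt "-0.0001 -0.0003 0 0 157" --pt "0 0 0 0 157" --pt "0 -0.0002 0 0 157" --pt "0 0 0 0 157"

```text
clock: 26.45
tcp_pos: [0.5433, -0.2111, -0.0197]
orientation: [-0.0, 0.764, 0.645, 0.0]
wrist_force: [-0.1, 4.9, 0.4]
finger_gap: 0.0325
```

```bash
python3 -c "
from st import *
go('p31',4)"
```

```text
t 26.65 tcp [ 0.5433 -0.2111 -0.0197] rel (np.float64(6.2), np.float64(0.4))
push N 4.97 0.22 lat -0.53 z 0.71 gap 0.03263750231486062
blue (array([ 0.5431, -0.2059]), 164, 1.31) (np.float64(1.0), np.float64(-0.7))
```

Request:
send_rows --pt "0 -0.0003 0 0 157" --pt "0 0 0 0 157"

```text
clock: 26.85
tcp_pos: [0.5433, -0.2113, -0.0197]
orientation: [-0.0, 0.764, 0.645, 0.0]
wrist_force: [0.7, 4.3, 0.6]
finger_gap: 0.0325
```

```bash
python3 -c "
from st import *
go('p32',4)"
```

```text
t 27.05 tcp [ 0.5433 -0.2113 -0.0197] rel (np.float64(6.3), np.float64(0.4))
push N 5.44 0.8 lat -0.41 z 1.06 gap 0.0328046141754823
blue (array([ 0.5433, -0.2062]), 153, 1.22) (np.float64(1.3), np.float64(-0.5))
```

Request:
send_rows --pt "-0.0001 -0.0003 0 0 157" --pt "0 0 0 0 157" --pt "0 -0.0002 0 0 157" --pt "0 0 0 0 157"

```text
clock: 27.45
tcp_pos: [0.5433, -0.2115, -0.0197]
orientation: [-0.0, 0.764, 0.645, 0.0]
wrist_force: [0.9, 6.6, 1.9]
finger_gap: 0.033
```

```bash
python3 -c "
from st import *
go('p33',5)"
```

```text
t 27.7 tcp [ 0.5433 -0.2114 -0.0197] rel (np.float64(6.5), np.float64(0.4))
push N 6.62 0.4 lat -0.15 z 1.74 gap 0.032803339554934245
blue (array([ 0.5432, -0.2063]), 163, 1.34) (np.float64(1.4), np.float64(-0.6))
```

Request:
send_rows --pt "0 -0.0003 0 0 157" --pt "0 0 0 0 157"

```text
clock: 27.9
tcp_pos: [0.5433, -0.2115, -0.0197]
orientation: [-0.0, 0.764, 0.645, 0.001]
wrist_force: [1.0, 6.7, 2.6]
finger_gap: 0.0328
```

```bash
python3 -c "
from st import *
go('p34',8)"
```

```text
t 28.3 tcp [ 0.5433 -0.2115 -0.0197] rel (np.float64(6.6), np.float64(0.4))
push N 6.88 0.43 lat -0.22 z 1.89 gap 0.03260793363974446
blue (array([ 0.5433, -0.2064]), 162, 1.25) (np.float64(1.5), np.float64(-0.5))
```

Run:
```python
from st import *
T=[];W=[];M=[]
for i in range(5):
    eyes.read_camera('scene'); s=monitor.get_state(); T.append(s['tau']);W.append(s['wrist_force']);M.append(s['ft_torque'])
print(np.mean(T,0).round(3),np.std(T,0).round(3)); W=np.mean(W,0); print(W.round(2),np.mean(M,0).round(3)); p=s['tcp_pos']; print('exp tau1',p[0]*W[1]-p[1]*W[0],s['clock'])
```

```text
[-3.9960e+00 -5.1330e+01  2.5694e+01 -1.1160e+00 -1.7730e+00  3.3000e-02] [0.001 0.    0.    0.    0.    0.   ]
[0.83 7.09 2.2 ] [ 1.281 -0.163  0.002]
exp tau1 4.025180487391771 28.55
```

The joint-1 torque (−4.00 N m, 4.03 expected) confirms the wrist force of about 7.1 N, so roughly 5.6 N reaches the V. One small step more, then hold for over a second.

Request:
send_rows --pt "0 -0.0002 0 0 157" --pt "0 0 0 0 157" --pt "0 0 0 0 157"

```text
clock: 28.85
tcp_pos: [0.5433, -0.2116, -0.0197]
orientation: [-0.001, 0.764, 0.645, 0.001]
wrist_force: [1.0, 7.3, 2.0]
finger_gap: 0.0327
```

```bash
python3 -c "
from st import *
go('p35',6);print(monitor.get_state()['tau'][0])"
```

```text
t 29.15 tcp [ 0.5433 -0.2116 -0.0197] rel (np.float64(6.6), np.float64(0.4))
push N 7.38 0.59 lat -0.3 z 2.3 gap 0.03273099302657206
blue (array([ 0.5431, -0.2064]), 164, 1.26) (np.float64(1.5), np.float64(-0.6))
-4.241809397935867
```

Request:
send_rows --pt "0 0 0 0 157" --pt "0 0 0 0 157" --pt "0 0 0 0 157" --pt "0 0 0 0 157" --pt "0 0 0 0 157" --pt "0 0 0 0 157" --pt "0.0002 0.0008 0 0 157" --pt "0.0002 0.001 0 0 157" --pt "0.0002 0.0015 0 0 157" --pt "0.0002 0.0017 0 0 157" --pt "0 0 0 0 157" --pt "0 0 0 0 157"

```text
clock: 30.35
tcp_pos: [0.5442, -0.2081, -0.0196]
orientation: [0.0, 0.765, 0.645, -0.0]
wrist_force: [0.3, -0.4, -0.1]
finger_gap: 0.0329
```

```bash
python3 -c "
from st import *
go('p36',4);print(monitor.get_state()['tau'][0])"
```

```text
t 30.55 tcp [ 0.5441 -0.2079 -0.0197] rel (np.float64(2.9), np.float64(0.6))
push N -0.29 0.15 lat -0.06 z 0.31 gap 0.033050150902596255
blue (array([ 0.5433, -0.2052]), 161, 1.32) (np.float64(0.3), np.float64(-0.7))
-0.01042602671077475
```

Request:
send_rows --pt "0 0 0 0 175" --pt "0 0 0 0 195" --pt "0 0 0 0 210" --pt "0 0 0 0 210" --pt "0 0 0 0 210"

```text
clock: 31.05
tcp_pos: [0.544, -0.2075, -0.0197]
orientation: [-0.0, 0.764, 0.645, 0.0]
wrist_force: [0.4, 0.2, -0.1]
finger_gap: 0.0151
```

```bash
python3 -c "
from st import *
go('p37',4);print(monitor.get_state()['tau'][0])"
```

```text
t 31.25 tcp [ 0.544  -0.2075 -0.0197] rel (np.float64(2.5), np.float64(0.5))
push N 0.07 0.75 lat 0.32 z -0.43 gap 0.015263039588577929
blue (array([ 0.5434, -0.2051]), 170, 1.34) (np.float64(0.2), np.float64(-0.6))
-0.00028040140023222193
```

View pics/p37.png

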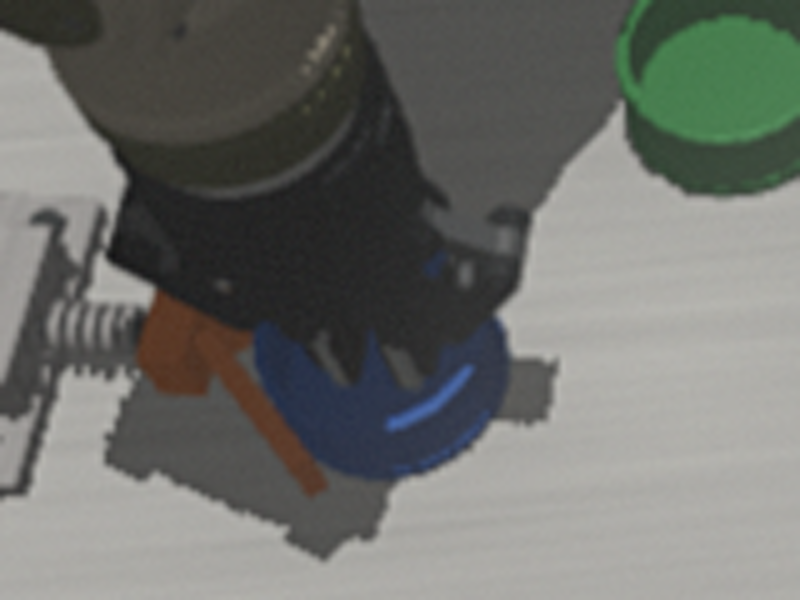

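Fingers are free of the walls and forces are zero. Lifting straight out.

Request:
send_rows --pt "0 0 0.005 0 210" --pt "0 0 0.01 0 210" --pt "0 0 0.02 0 210" --pt "0 0 0.04 0 210" --pt "0 0 0.04 0 210" --pt "-0.02 0.04 0.02 0 210" --pt "-0.02 0.045 0.01 0 210" --pt "-0.02 0.045 0 0 210" --pt "-0.02 0.045 0 0 210" --pt "-0.02 0.045 0 0 210" --pt "0 0 0 0 210" --pt "0 0 0 0 210"

```text
clock: 32.45
tcp_pos: [0.4442, 0.0133, 0.1264]
orientation: [0.001, 0.764, 0.646, 0.001]
wrist_force: [-0.1, 0.1, -0.2]
finger_gap: 0.0149
```

Run:
```python
from st import *
d,w,s=look('s40'); b=bluefit(d,w,np.array([.5434,-.205])); print(b,rel(b[0]))
for k,c0 in dict(wa=(.582,.094),wb=(.507,.112),wc=(.528,.036),green=(.4465,-.083)).items(): print(k,rim(w,c0)[0].round(4))
d=snap('top','t40.png');w=cloud(d);b=bluefit(d,w,np.array([.5434,-.205])); print(b,rel(b[0]))
m=(np.hypot(w[...,0]-b[0][0],w[...,1]-b[0][1])<.03);print('floor z',np.nanmedian(w[m][:,2]))
for n in ['blue_mid','fixture']: print(n,[(np.round(r['xyz'],4),round(r['conf'],2)) for r in eyes.tip_of(n,'scene')])
```

```text
clock 32.5
tcp_pos [0.4449 0.0123 0.1263]
wrist_force [ 0.5567 -0.2075  0.2076]
ft_torque [-0.0299 -0.0102 -0.0426]
finger_gap 0.0152
(array([ 0.5439, -0.2055]), 360, 1.2) (np.float64(0.5), np.float64(-0.0))
wa [0.5815 0.0925]
wb [0.5059 0.1112]
wc [0.5272 0.0364]
green [ 0.4463 -0.0826]
(array([ 0.5437, -0.2057]), 277, 1.28) (np.float64(0.7), np.float64(-0.2))
floor z 0.009195258566724762
blue_mid [(array([ 0.541 , -0.2089,  0.0189]), 0.67)]
fixture [(array([ 0.5302, -0.2603, -0.0023]), 0.67), (array([0.5834, 0.0897, 0.0177]), 0.53)]
```

View pics/s40.png

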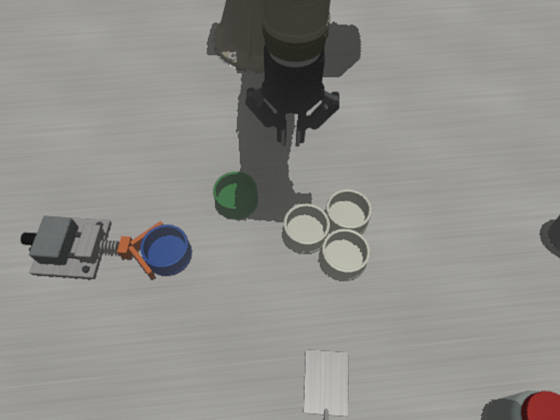

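Blue stands in the V at scene px (165,248), within 0.2 mm of the centre line. The whites and the green one haven't moved, and the arm is clear. Handing in.

```bash
python3 -c "
from workcell import ticket
print(ticket.hand_in())"
```

```text
the job is handed in; nothing more can be done
None
```

I dragged the blue ramekin clear of the whites and slid it round them and the green one into the orange V. I pressed it there, backed off, lifted the fingers out and handed the job in at about 32.5 s of the 72 s. No verdict was reported.

**Clearing the whites:** blue stood about 121 mm and 123 mm from the two nearest whites. The first pull missed because the real fingertips sit about 35 mm above the reported TCP height, so they passed over the rim. Nothing moved, and I corrected for the offset after that.

**Pressing:** the wrist read about 7 N for more than a second, peaking around 7.5 N, and the joint-1 torque agreed. Allowing for about 1.5 N of bench friction, I estimate 5.5–6 N reached the V. The fixture force itself can't be measured directly, and one check disagreed: the camera saw the V yield about 1.2 mm, which at 8 N per mm would mean nearer 10 N.

**Final state:**
- **Blue:** it stands in the V, within 0.2 mm of the centre line and 0.7 mm of the home point I measured. The inside floor reads 9 mm high, so it stands on the bench, and the robot touches nothing.
- **Whites and green:** all are within about 1 mm of where they started.
- **Disagreement:** the trained network placed blue about 4 mm from my rim fit, at the edge of its stated accuracy.

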